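# Put the filled findings tins back into the sloped rack

### The job

The small and the medium findings tin are back, filled, in the narrow grey stock tray. Set each one gently, lid up and lengthwise, in the lane of the sloped plywood rack that fits it - do not drop it in - and slide it down until it rests against the back stop, beside the large tin that is already home. Never tip a tin over, and leave the large tin and everything else on the bench where it is.

Things in the scene. Friction and masses are not known exactly. Their poses are not given: they have to be found in the camera images.
- tin_small_c (a point): centre (half-way up) of the small slip-lid tin: plain aluminium, rectangular, x = its 60 mm length, y = its 32 mm width, z up through the lid, 24 mm high; about 0.09 kg, the lid stays shut. It starts lying lid up across the stock tray, its two ends 2 mm from the tray's long walls.
- tin_medium_c (a point): centre (half-way up) of the medium slip-lid tin: plain aluminium, rectangular, x = its 60 mm length, y = its 42 mm width, z up through the lid, 24 mm high; about 0.09 kg, the lid stays shut. It starts lying lid up across the stock tray, its two ends 2 mm from the tray's long walls.
- tin_large_c (a point): centre of the large slip-lid tin, 60 x 56 x 24 mm, otherwise like the others; already home against the stop of its lane; leave it there.
- lane_small (a point): the small lane of the rack, 37 mm wide between its walls: point in the middle of its width where floor meets back stop. x points straight down the slope into the stop (18 degrees below level), y across, z is the floor's normal. The floor runs up to the open end at x = -130 mm. A tin does not slide by itself (friction about 0.6): push its upper end, about 1 N.
- lane_medium (a point): the medium lane of the rack, 47 mm wide between its walls: point in the middle of its width where floor meets back stop. x points straight down the slope into the stop (18 degrees below level), y across, z is the floor's normal. The floor runs up to the open end at x = -130 mm. A tin does not slide by itself (friction about 0.6): push its upper end, about 1 N.
- lane_large (a point): the large lane of the rack, 61 mm wide between its walls: point in the middle of its width where floor meets back stop. x points straight down the slope into the stop (18 degrees below level), y across, z is the floor's normal. The floor runs up to the open end at x = -130 mm. Occupied by the large tin.
- tin_rack: sloped plywood rack, fixed; origin near the centre of its underside, x the level direction in which the lanes fall. x from -69 to +75 mm, y +-87 mm; 80 mm high at the upper (-x) end, 37 at the stop. From +y to -y: small, medium, large lane. Walls (inner 6, outer 8 mm, top edges chamfered) and stop stand 28 mm over the lane floor, over the tins' tops: in a lane a tin can be held only by its ends.
- stock_tray: narrow open tray of grey sheet metal, fixed; origin at the centre of its underside, y along its length, z up. 186 x 70 mm outside, 27 high, walls and floor 3 mm; 64 mm wide inside, so a tin lying across it can be held only by its long sides (one finger either side, along the tray). The tins' centres lie about 36 mm either side of the middle, in either order.
- ring_clamp: wooden ring clamp, 148 x 32 x 24 mm, lying on the bench; a bystander, loose; origin near the middle of its underside, z up
- beeswax: block of beeswax, 34 x 48 x 22 mm; a bystander, loose; origin near the middle of its underside, z up
- bead_jar_amber: closed bead jar with a metal-coloured lid, 57 mm across, 76 mm tall; a bystander, loose; origin near the middle of its underside, z up
- bead_jar_blue: closed bead jar with a black lid, 61 mm across, 68 mm tall; a bystander, loose; origin near the middle of its underside, z up
- side_cutters: side cutters, 99 x 59 x 12 mm, lying flat; a bystander, loose; origin near the middle of its underside, z up
- chasing_hammer: chasing hammer, 207 x 67 x 33 mm, lying flat; a bystander, loose; origin near the middle of its underside, z up
- bead_tube_0: screw-cap tube of beads with its cap beside it, 78 x 32 x 17 mm, lying flat; a bystander, loose; origin near the middle of its underside, z up
There are look-alikes about, which are no part of the job. Leave any blue or yellow look-alike of the part that bears tin_small_c alone.

How it is judged:
By the outcome, as a careful person would: the job done as asked, in the order asked, and still so for the second after the job is handed in, with the robot touching nothing.
It also fails if it takes over 72 s, if anything falls off the work surface, if the arm or the gripper's body presses on something with over 40 N, if the wrist force passes 120 N, or if a joint passes its speed limit or range.

### The arm

A 7-joint arm with a two-finger parallel gripper is mounted at the origin on a cart in front of the work surface, level with it; the furniture and walls round the work are solid. World frame = base frame: x ahead of the robot, y to its left, z up, the work surface at z = 0. Lengths are in m, angles in rad, forces in N, time in s.
With the tool pointing down it reaches from about 0.35 to 0.9 m from the base axis. Payload 8.1 kg.
Tool frame: the origin (TCP) lies at the centre of the arm's flange, where the gripper is bolted on; the fingertips stand 178 mm ahead of it and the grasp point (between the pads) lies 159 mm ahead of it; x points along the fingers, z is the direction in which the jaws open and shut, and the axes are right-handed (so a half turn about x gives the same grasp; the last joint's range is limited). The gripper opens to 92 mm and grips with 3 to 60 N. Pads are 19 mm wide; open, the fingers measure 130 mm over their backs; the gripper's body (75 mm by 190 mm) begins 47 mm behind the grasp point.
Start: joints at [-1.339, 0.434, 0.025, 1.573, -0.012, 1.134, -0.075], TCP at [0.205, 0.59, 0.405] pointing down, gripper open.
Joint ranges: [-2.62, 2.62], [-0.44, 2.09], [-1.27, 1.32], [0.08, 2.57], [-1.32, 4.46], [0.12, 2], [-2.74, 2.74]. Speed limits (rad/s): [2.22, 2.22, 3.01, 3.01, 3.14, 3.14, 3.14].

### API

Orientations are given as a rotation vector (axis times angle).
In Python, from cell import arm, get_image, search_frame, pinpoint gives the robot as it stands.
- The arm moves only by the tool arm_command, never from a script. Its argument "motion" is a list of rows, each a list of 7 numbers: the finger opening in mm, from 0 to 91.8, then the shift along the tool's x, y, z in mm, then the turn, a rotation vector about the tool's x, y, z in degrees. In form: [[fingers, x, y, z, ax, ay, az], ...]. A call has 1 to 5 rows; each row shifts and turns the commanded pose from where the row before left it, along the tool's axes as they then stand; what a row does not reach is not made up. A row lasts 1/8 s, in which the tool goes at most 62.5 mm and 10.7 degrees, less where a joint would pass 70% of its speed; a pose out of reach is approached as far as the arm can. A call with a gripper value outside its range is refused whole. The fingers move at their own pace and stop on an object; "newtons" is the grip in N (left out, the last holds). Time passes only in rows, so rows that do not move let the fingers close. It gives the time, the measured TCP pose, the force and the opening at its end, in the units of the state.
- arm.observe(): the state, without advancing time (a new reading comes with each control period).
- get_image(name): name is "scene" or "side" or "wrist"; returns a dict with "frame" (400x640x3 uint8, red, green, blue), "range_z" (400x640 float32, m along the optical axis (not along the pixel's ray), 0 where there is no reading), "K" (3x3 intrinsics, pixels), "origin" and "rotation" of the camera in the world; the wrist camera has in their place "tool_from_camera" (4x4, takes a point from camera to tool coordinates, whose origin is the TCP and whose axes are the tool frame's). Camera axes: x right, y down, z forward; pixel columns grow to the right and rows downward; lengths in m; the calibration is good to about 2 mm. The wrist camera is an equidistant fisheye: a pixel r from the principal point sees the ray r / f radians off the axis. A picture is of the moment at which its call begins: read the wrist's pose just before it.
- arm.sign_off(): hands the job in, once; it reports no verdict.
Trained networks look in the newest picture that a camera, given by its name, has taken for a name from the list of things; names that differ only in an ending like _2 or _b are one class to them, and where a whole thing is asked for, a point or a joint stands for the part that bears it (a point fixed in the world has none). Each returns a list of dicts, best first, with "p" (0 to 1); they miss things now and then, are a little off and sometimes report something else, mostly with a low value. They report only what shows in the picture. A call takes as long as a camera call. They do not tell look-alikes from the thing itself.
- search_frame(camera, target): "point" ([x, y, z] in m, in world coordinates, good to about 4 mm: the middle of the surface that is visible of it).
- pinpoint(camera, target): "point" ([x, y, z] in m, in world coordinates, good to about 4 mm: a listed point, or the origin of a listed thing).
The state is a dict: "clock": time; "joints": joint angles; "dq": joint speeds; "joint_efforts": joint torques, N m; "position": TCP position; "ee_rot": TCP orientation; "force": force on the tool from outside, world axes, zero at the start; "ft_torque": the same for the moment, N m; "width": opening from 0.0 (shut) to 1.0 (fully open).
Only numpy, scipy, OpenCV 4.12 (cv2) and the standard library are available. Lean on these libraries where they do the work, as an engineer would, in place of code of your own. Each camera call takes 0.05 s, during which the arm holds its last target. There are 200 camera calls.

## Working session

There is one attempt and no reset: what is moved stays moved. The work goes in short steps, Python scripts to look and compute and a tool call to move; the robot and the scene stay as the last step left them, time stands still between calls to the robot, and variables do not carry over. Pictures are saved under pics/ and viewed, about 8 in all and at most 12, crops included, and the job is handed in when it is done.

Besides the shell and the picture viewer there is one more tool, called after "Emit:" by a JSON object that holds its "op" and its "data". arm_command: Moves the arm, as the interface text tells. Its arguments: {"type":"object","properties":{"motion":{"type":"array"},"newtons":{"type":"number"}},"required":["motion"]}

```bash
mkdir -p pics; ls; cat > h.py <<'E'
import numpy as np, cv2
from cell import arm,get_image,search_frame,pinpoint
from scipy.spatial.transform import Rotation as R
def cloud(im):
    z=im["range_z"];K=im["K"];v,u=np.mgrid[:z.shape[0],:z.shape[1]]
    P=np.stack([(u-K[0,2])/K[0,0]*z,(v-K[1,2])/K[1,1]*z,z],-1)
    W=P@np.array(im["rotation"]).T+np.array(im["origin"]);W[z==0]=np.nan
    return W
def proj(im,p):
    c=(np.array(p)-im["origin"])@np.array(im["rotation"]);q=im["K"]@c;return (q[:2]/q[2]).round()
E
python3 - <<'E'
from h import *
s=arm.observe();print(s)
fr=[]
for c in ["scene","side"]:
    im=get_image(c);fr.append(im["frame"]);np.savez(f"{c}0.npz",**im)
    print(c,np.round(im["origin"],3),im["K"][0,0])
    for n in ["tin_small_c","tin_medium_c","tin_large_c","lane_small","lane_medium","lane_large","tin_rack","stock_tray"]:
        for d in pinpoint(c,n)[:3]: print(n,np.round(d["point"],4),round(d["p"],2),proj(im,d["point"]))
    cv2.imwrite(f"pics/{c}0.png",im["frame"][:,:,::-1])
E
```

```text
pics
{'clock': 0.0, 'joints': array([-1.3385721 ,  0.4351929 ,  0.02501314,  1.57411669, -0.01163011,
        1.13398132, -0.07513555]), 'dq': array([ 1.56389604e-03,  2.49005315e-03, -3.04081066e-04,  1.48766538e-03,
        1.02199984e-03, -4.12755311e-05, -7.32165416e-04]), 'joint_efforts': array([ 1.14288876e-03, -6.67848158e+01,  9.85860229e-01, -3.14448345e+01,
       -6.03726762e-02,  4.31689317e-02,  1.65378033e-04]), 'position': array([0.20534343, 0.59005007, 0.40395632]), 'ee_rot': array([-0.9599888 ,  1.35047149,  0.95832886]), 'force': array([-0.10941618, -1.05747971, -0.31275714]), 'ft_torque': array([0.04859249, 0.00902837, 0.06278326]), 'width': 0.9963858994256729}
scene [-0.159 -0.682  0.799] 367.7238440743219Traceback (most recent call last):
  File "<stdin>", line 8, in <module>
  File "h.py", line 10, in proj
    c=(np.array(p)-im["origin"])@np.array(im["rotation"]);q=im["K"]@c;return (q[:2]/q[2]).round()
                                                            ~~~~~~~^~
ValueError: matmul: Input operand 1 does not have enough dimensions (has 0, gufunc core with signature (n?,k),(k,m?)->(n?,m?) requires 1)
```

```bash
python3 - <<'E'
from h import *
for c in ["scene","side"]:
    im=get_image(c);np.savez(f"{c}0.npz",**im)
    print(c,np.round(im["origin"],3),im["K"][0,0])
    cv2.imwrite(f"pics/{c}0.png",im["frame"][:,:,::-1])
    for n in ["tin_small_c","tin_medium_c","tin_large_c","lane_small","lane_medium","lane_large","tin_rack","stock_tray"]:
        for d in pinpoint(c,n)[:3]:
            p=d.get("point")
            print(n,d if p is None else (np.round(p,4),round(d["p"],2),proj(im,p)))
E
```

```text
scene [-0.159 -0.682  0.799] 367.7238440743219Traceback (most recent call last):
  File "<stdin>", line 9, in <module>
  File "h.py", line 10, in proj
    c=(np.array(p)-im["origin"])@np.array(im["rotation"]);q=im["K"]@c;return (q[:2]/q[2]).round()
                                                            ~~~~~~~^~
ValueError: matmul: Input operand 1 does not have enough dimensions (has 0, gufunc core with signature (n?,k),(k,m?)->(n?,m?) requires 1)
```

```bash
sleep 20; ls pics
```

```text
scene0.png
```

The camera's "rotation" must be a rotation vector, so I'll convert it.

```bash
sed -i 's/np.array(im\["rotation"\])/R.from_rotvec(im["rotation"]).as_matrix()/' h.py; python3 - <<'E'
from h import *
for c in ["scene","side"]:
    im=get_image(c);np.savez(f"{c}0.npz",**im)
    print(c,np.round(im["origin"],3),im["rotation"],im["K"][0,0])
    cv2.imwrite(f"pics/{c}0.png",im["frame"][:,:,::-1])
    for n in ["tin_small_c","tin_medium_c","tin_large_c","lane_small","lane_medium","lane_large","tin_rack","stock_tray"]:
        for d in pinpoint(c,n)[:3]:
            p=d["point"]; print(n,np.round(p,4),round(d["p"],2),proj(im,p))
E
```

```text
scene [-0.159 -0.682  0.799] [-2.06708418  0.96010799 -0.48836433] 367.7238440743219
tin_small_c [ 0.5384 -0.5161  0.0127] 0.9 [432. 285.]
tin_small_c [ 0.5256 -0.3799  0.0172] 0.76 [387. 262.]
tin_small_c [ 0.3878 -0.3061  0.009 ] 0.73 [337. 280.]
tin_medium_c [ 0.5725 -0.3206  0.0171] 0.55 [378. 244.]
tin_large_c [0.5301 0.0937 0.0348] 0.68 [271. 192.]
lane_small [0.5662 0.2093 0.0137] 0.93 [256. 180.]
lane_medium [0.5638 0.1585 0.0105] 0.71 [265. 186.]
lane_large [0.5588 0.0952 0.0148] 0.75 [277. 193.]
tin_rack [ 0.5029  0.1476 -0.0051] 0.76 [255. 198.]
stock_tray [ 0.5452 -0.3492  0.0025] 0.74 [381. 257.]
side [-0.678  0.319  0.992] [-1.38663655  1.96020292 -0.97001188] 416.6990849224347
tin_small_c [ 0.5358 -0.5205  0.0119] 0.7 [418. 185.]
tin_small_c [ 0.3883 -0.3073  0.0101] 0.66 [388. 218.]
tin_small_c [0.562  0.0975 0.0124] 0.42 [271. 214.]
tin_large_c [0.5313 0.0973 0.0298] 0.68 [272. 216.]
tin_large_c [0.7192 0.0735 0.0015] 0.3 [267. 193.]
lane_small [0.5684 0.2061 0.0111] 0.79 [242. 220.]
lane_medium [0.5629 0.1561 0.0178] 0.73 [255. 217.]
lane_large [0.5603 0.0953 0.0124] 0.82 [271. 215.]
lane_large [0.5663 0.2056 0.0137] 0.39 [242. 220.]
tin_rack [0.5048 0.1491 0.0013] 0.61 [261. 229.]
tin_rack [0.5618 0.0978 0.0123] 0.58 [271. 214.]
tin_rack [0.5644 0.1569 0.0129] 0.31 [255. 217.]
```

View pics/scene0.png

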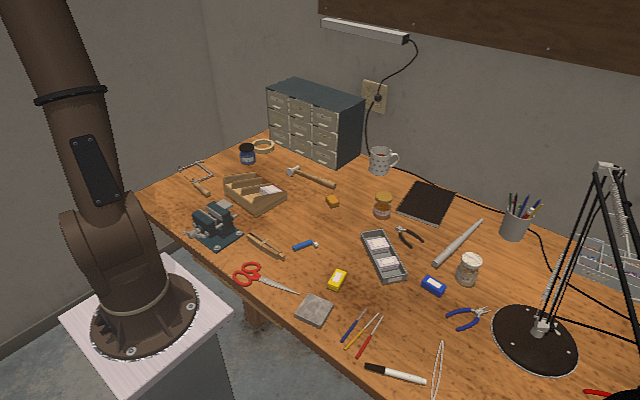

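View pics/side0.png

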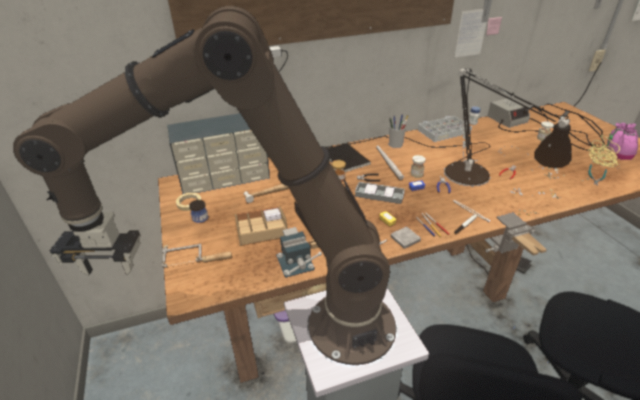

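The scene picture shows two plain tins in the grey tray, at (378,244) and (387,264). The look-alikes are a yellow tin at (337,280) and a blue one at (432,285), both loose on the bench. The target must be one of the two plain tins in the tray. The rack is at (255,195), with the large tin at (271,190).

```bash
cat > a.py <<'E'
from h import *
from cell import *
im=dict(np.load("scene0.npz"));W=cloud(im)
c=np.array([.549,-.35]);
m=(np.linalg.norm(W[...,:2]-c,axis=-1)<.12)&(W[...,2]>.012)
P=W[m];print(len(P),np.nanpercentile(P[:,2],[5,50,90,98]))
top=P[(P[:,2]>.018)&(P[:,2]<.04)]
r=cv2.minAreaRect(top[:,:2].astype(np.float32)*1000);print("tray rect",r)
# bright tin tops
f=im["frame"].astype(int);b=(f.min(-1)>165)&m
n,l,s,cc=cv2.connectedComponentsWithStats(b.astype(np.uint8))
for i in range(1,n):
    if s[i,4]>30:
        q=W[l==i];print(cc[i],s[i,4],"z",np.median(q[:,2]),cv2.minAreaRect(q[:,:2].astype(np.float32)*1000))
# bench height, and objects in the corridor
Z=W[...,2];print("bench z",np.nanmedian(W[(abs(W[...,0]-.55)<.05)&(abs(W[...,1]+.15)<.03)][:,2]))
for n in ["ring_clamp","beeswax","bead_jar_amber","bead_jar_blue","side_cutters","chasing_hammer","bead_tube_0"]:
    for d in pinpoint("scene",n)[:1]: print(n,np.round(d["point"],3),round(d["p"],2))
w=get_image("wrist");print(np.round(w["tool_from_camera"],3),w["K"][0])
# height map of corridor, top-down obstacles
g=np.zeros((24,24))
for x,y,z in W.reshape(-1,3):
    i,j=int((x-.3)//.025) if x==x else -1,int((y+.3)//.025) if y==y else -1
    if 0<=i<20 and 0<=j<24: g[i,j]=max(g[i,j],z*1000)
print("rows x from .30 step .025; cols y from -.30");print(g[:20].astype(int))
a=cv2.resize(im["frame"][215:295,310:450],None,fx=5.5,fy=5.5,interpolation=2)
cv2.imwrite("pics/crop1.png",a[:,:,::-1])
E
python3 a.py
```

```text
979 [0.01405525 0.02572824 0.02855088 0.0296577 ]
tray rect ((545.0589599609375, -351.87322998046875), (190.59576416015625, 75.53521728515625), 53.25080108642578)
[377.63253012 242.94578313] 166 z 0.027109157947453666 ((566.5750732421875, -321.1936340332031), (40.11308288574219, 54.41875076293945), 52.677093505859375)
[387.43835616 260.99315068] 146 z 0.027083261459345365 ((523.3203735351562, -381.57525634765625), (31.74462890625, 55.51437759399414), 53.48899841308594)
bench z -0.0012489973706598656
ring_clamp [ 0.349 -0.068 -0.004] 0.61
beeswax [ 0.657 -0.08  -0.   ] 0.42
bead_jar_amber [ 0.719 -0.242  0.004] 0.74
bead_jar_blue [0.65  0.359 0.002] 0.79
side_cutters [ 0.678 -0.361 -0.   ] 0.7
chasing_hammer [ 0.724  0.071 -0.002] 0.59
bead_tube_0 [0.57  0.206 0.016] 0.68
[[-0.001 -0.284  0.959  0.02 ]
 [-0.    -0.959 -0.284  0.076]
 [ 1.    -0.     0.001 -0.   ]
 [ 0.     0.     0.     1.   ]] [309.70691629   0.         324.23822006]
rows x from .30 step .025; cols y from -.30
[[ 18   3   2   3   2   3   2   4   2   3   3   3   3 113 113 115 113   0
    0   0   0   1   2   4]
 [  3  
[... 1212 characters left out ...]
 3   3   2   3   3   4  17  25  23   2   2   3   2   3   4   3   3
    4   4   2   3   3   3]
 [  2   4   3   3   2   3   2  23  25  26   2   2   3   3   3   2   2   3
    3   2   4   2   3   3]
 [  3  79  80  74   2   4   3   3   4  21   2   3   4   4   3   3   2  36
   32   1   3   2   3   4]
 [  2  78  80  79   3   3   3   2   4   2  26  25  24  24  24  22  20  22
   22   2   3   3   3   4]
 [  3  78  79  76   2   3   3   3   4   2  23  25  24  21  19   1   2  16
   19   2   3   3   3   2]
 [ 16  14   0   0   1   3   2   3   3   3   2   4   2   4   3   2   4   2
    3   3   3   3   2   3]
 [ 16  13   2   0   0   2   4   2   2   2   2   3   2   3   5   3   2   5
    2   3   2   2   3   4]]
```

View pics/crop1.png

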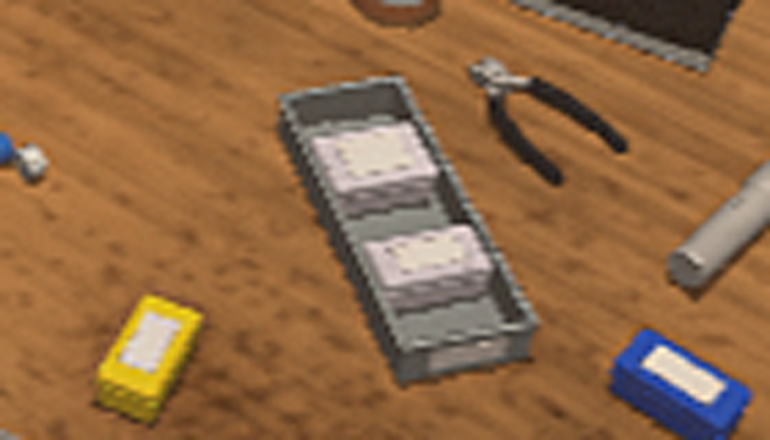

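The crop confirms it: small is the near tin, crop (428,258), with measured width 32 mm, at (0.523, -0.381). Medium is the far tin, crop (373,160), width 40 mm, at (0.567, -0.322). The yellow and blue tins lie outside the tray and are left alone. Next I'll write the planner for the first moves.

```bash
cat > p.py <<'E'
from h import *
import math
AL=math.radians(-4); S=math.radians(18)
def down(deg):
    a=math.radians(deg);x=np.array([0,0,-1.]);z=np.array([math.cos(a),math.sin(a),0]);return np.stack([x,np.cross(z,x),z],1)
def lane(sign,al=AL):
    X=np.array([math.cos(al)*math.cos(S),math.sin(al)*math.cos(S),-math.sin(S)]);N=np.array([math.cos(al)*math.sin(S),math.sin(al)*math.sin(S),math.cos(S)])
    z=sign*X;return np.stack([-N,np.cross(z,-N),z],1)
def pose():
    s=arm.observe();return np.array(s["position"]),R.from_rotvec(s["ee_rot"]).as_matrix()
def plan(tg,start=None,vmax=50,wmax=9):
    """tg: list of (opening, grasp point, rotation); prints rows"""
    p,M=start or pose();rows=[]
    for o,g,T in tg:
        q=np.array(g)-.159*T[:,0]
        rv=R.from_matrix(M.T@T).as_rotvec(degrees=True)
        n=max(1,math.ceil(np.linalg.norm(q-p)*1e3/vmax),math.ceil(np.linalg.norm(rv)/wmax))
        p0,M0=p.copy(),M.copy();first=True
        for k in range(1,n+1):
            f=k/n;pt=p0+f*(q-p0);Mt=M0@R.from_rotvec(rv*f,degrees=True).as_matrix()
            d=np.round(M.T@(pt-p)*1e3,1 if n==1 else 0);w=np.round(R.from_matrix(M.T@Mt).as_rotvec(degrees=True),1)
            p=p+M@d/1e3;M=M@R.from_rotvec(w,degrees=True).as_matrix();rows.append([o,*d,*w])
        rows.append("--")
    out=[];b=[]
    for r in rows:
        if r=="--": out.append(b);b=[]
        else: b.append("["+",".join(f"{v:g}" for v in np.array(r)+0.)+"]")
    for b in out: print("leg",len(b)); [print("  ["+",".join(b[i:i+5])+"]") for i in range(0,len(b),5)]
    return p,M
E
python3 - <<'E'
from p import *
p,M=pose();print(M.round(3))
z=M[:,2];print("jaw yaw",math.degrees(math.atan2(z[1],z[0])))
for y in (53,-127): print(y,np.degrees(np.linalg.norm(R.from_matrix(M.T@down(y)).as_rotvec())))
j=-127 if abs(math.degrees(math.atan2(z[1],z[0]))+127)<90 else 53
plan([(50,[.523,-.381,.20],down(j))])
E
```

```text
[[ 0.    -0.944  0.329]
 [ 0.     0.329  0.944]
 [-1.    -0.     0.   ]]
jaw yaw 70.81264925314312
53 17.81264932687124
-127 162.18735074980768
leg 21
  [[50,2,-29,-39,0.8,0,0],[50,2,-31,-38,0.9,0,0],[50,3,-30,-38,0.8,0,0],[50,2,-31,-37,0.9,0,0],[50,2,-32,-37,0.8,0,0]]
  [[50,2,-32,-37,0.9,0,0],[50,2,-33,-35,0.8,0,0],[50,2,-33,-36,0.9,0,0],[50,3,-34,-35,0.8,0,0],[50,2,-35,-34,0.9,0,0]]
  [[50,2,-34,-34,0.8,0,0],[50,2,-36,-34,0.9,0,0],[50,2,-36,-33,0.8,0,0],[50,2,-36,-32,0.9,0,0],[50,3,-37,-32,0.8,0,0]]
  [[50,2,-37,-31,0.9,0,0],[50,2,-38,-31,0.8,0,0],[50,2,-38,-30,0.9,0,0],[50,2,-39,-30,0.8,0,0],[50,3,-39,-29,0.9,0,0]]
  [[50,2,-39,-28,0.8,0,0]]
```

Emit:
{"op": "arm_command", "data": {"motion": [[50, 2, -29, -39, 0.8, 0, 0], [50, 2, -31, -38, 0.9, 0, 0], [50, 3, -30, -38, 0.8, 0, 0], [50, 2, -31, -37, 0.9, 0, 0], [50, 2, -32, -37, 0.8, 0, 0]], "newtons": 20}}

```text
clock: 2.12
position: [0.2814, 0.3576, 0.3939]
ee_rot: [-0.903, 1.375, 0.903]
force: [0.5, 0.5, 0.2]
width: 0.556
```

Emit:
{"op": "arm_command", "data": {"motion": [[50, 2, -32, -37, 0.9, 0, 0], [50, 2, -33, -35, 0.8, 0, 0], [50, 2, -33, -36, 0.9, 0, 0], [50, 3, -34, -35, 0.8, 0, 0], [50, 2, -35, -34, 0.9, 0, 0]]}}

```text
clock: 2.75
position: [0.3575, 0.1263, 0.383]
ee_rot: [-0.846, 1.399, 0.846]
force: [1.0, -0.3, 0.8]
width: 0.548
```

Emit:
{"op": "arm_command", "data": {"motion": [[50, 2, -34, -34, 0.8, 0, 0], [50, 2, -36, -34, 0.9, 0, 0], [50, 2, -36, -33, 0.8, 0, 0], [50, 2, -36, -32, 0.9, 0, 0], [50, 3, -37, -32, 0.8, 0, 0]]}}

```text
clock: 3.38
position: [0.4327, -0.1052, 0.372]
ee_rot: [-0.79, 1.421, 0.79]
force: [1.4, 0.8, -0.1]
width: 0.547
```

Emit:
{"op": "arm_command", "data": {"motion": [[50, 2, -37, -31, 0.9, 0, 0], [50, 2, -38, -31, 0.8, 0, 0], [50, 2, -38, -30, 0.9, 0, 0], [50, 2, -39, -30, 0.8, 0, 0], [50, 3, -39, -29, 0.9, 0, 0]]}}

```text
clock: 4.0
position: [0.5084, -0.3367, 0.3607]
ee_rot: [-0.733, 1.443, 0.733]
force: [0.9, 0.1, 0.4]
width: 0.542
```

Emit:
{"op": "arm_command", "data": {"motion": [[50, 2, -39, -28, 0.8, 0, 0], [50, 0, 0, 0, 0, 0, 0]]}}

```text
clock: 4.25
position: [0.5223, -0.3845, 0.3582]
ee_rot: [-0.721, 1.451, 0.718]
force: [-0.7, -0.4, -0.8]
width: 0.55
```

```bash
cat >> p.py <<'E'
def wproj(w,ps,pt):
    p,M=ps;T=np.array(w["tool_from_camera"]);c=((np.asarray(pt)-p)@M-T[:3,3])@T[:3,:3]
    r=np.linalg.norm(c[...,:2],axis=-1);th=np.arctan2(r,c[...,2]);K=w["K"]
    k=th/np.maximum(r,1e-9);return K[0,0]*k*c[...,0]+K[0,2],K[1,1]*k*c[...,1]+K[1,2]
def wcloud(w,ps):
    p,M=ps;T=np.array(w["tool_from_camera"]);z=w["range_z"];K=w["K"];v,u=np.mgrid[:z.shape[0],:z.shape[1]]
    a=(u-K[0,2])/K[0,0];b=(v-K[1,2])/K[1,1];th=np.hypot(a,b);s=np.tan(th)/np.maximum(th,1e-9)
    C=np.stack([a*s*z,b*s*z,z],-1);C[(z==0)|(th>1.3)]=np.nan
    return (C@T[:3,:3].T+T[:3,3])@M.T+p
E
python3 - <<'E'
from p import *
ps=pose();w=get_image("wrist");C=wcloud(w,ps);np.savez("w1.npz",p=ps[0],M=ps[1],**w)
c=np.array([.545,-.352]);m=(np.linalg.norm(C[...,:2]-c,axis=-1)<.11)&(C[...,2]>.015)&(C[...,2]<.05)
print(m.sum(),cv2.minAreaRect((C[m][:,:2]*1e3).astype(np.float32)))
print("bench",np.nanmedian(C[(np.linalg.norm(C[...,:2]-c,axis=-1)<.2)&(abs(C[...,2])<.012)][:,2]))
b=(w["frame"].min(-1)>150)&m
n,l,s,cc=cv2.connectedComponentsWithStats(b.astype(np.uint8))
for i in range(1,n):
    if s[i,4]>100: print(cc[i],s[i,4],"z",np.median(C[l==i][:,2]),cv2.minAreaRect((C[l==i][:,:2]*1e3).astype(np.float32)))
for n in ["tin_small_c","tin_medium_c"]:
    for d in pinpoint("wrist",n)[:2]: print(n,np.round(d["point"],4),round(d["p"],2))
f=w["frame"].copy()
for q in [[.523,-.381,.027],[.5667,-.3232,.027]]:
    u,v=wproj(w,ps,q);cv2.drawMarker(f,(int(u),int(v)),(255,0,0),0,10)
cv2.imwrite("pics/w1.png",f[:,:,::-1])
E
```

```text
6557 ((547.3368530273438, -351.63348388671875), (189.8436279296875, 74.45111083984375), 53.55125427246094)
bench 7.940555482033318e-05
[407.08482143 179.82053571] 1120 z 0.02714788503502938 ((573.0655517578125, -313.5442199707031), (25.107755661010742, 58.82237243652344), 51.62741470336914)
tin_small_c [ 0.5196 -0.3808  0.0106] 0.95
tin_small_c [ 0.387  -0.306   0.0083] 0.61
tin_medium_c [ 0.5685 -0.3233  0.0193] 0.73
```

View pics/w1.png

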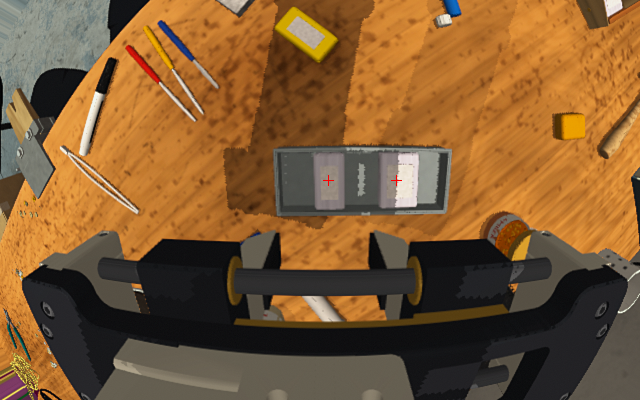

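The wrist view shows the small tin at (329,180), on its marker, and the medium tin at (399,180), about 3 mm further along than estimated. I'll descend on the small one.

```bash
python3 - <<'E'
from p import *
s=plan([(50,[.523,-.381,.08],down(53.4)),(50,[.523,-.381,.0245],down(53.4))],vmax=32)
print("lift");s2=plan([(0,[.523,-.381,.08],down(53.4)),(0,[.53,-.11,.09],down(53.4)),(0,[.53,-.11,.0245],down(53.4))],start=s,vmax=45)
E
```

```text
leg 4
  [[50,30,0,0,-0.1,0,0],[50,30,0,0,-0.1,0,0],[50,30,-1,0,-0.1,0,0],[50,29,0,-1,-0.1,0,0]]
leg 2
  [[50,28,0,0,0,0,0],[50,28,0,0,0,0,0]]
lift
leg 2
  [[0,-28,0,0,0,0,0],[0,-28,0,0,0,0,0]]
leg 7
  [[0,-1,22,32,0,0,0],[0,-2,23,32,0,0,0],[0,-1,22,31,0,0,0],[0,-1,22,32,0,0,0],[0,-2,22,32,0,0,0]]
  [[0,-1,23,32,0,0,0],[0,-1,22,31,0,0,0]]
leg 2
  [[0,33,0,0,0,0,0],[0,32,0,0,0,0,0]]
```

Emit:
{"op": "arm_command", "data": {"motion": [[50, 30, 0, 0, -0.1, 0, 0], [50, 30, 0, 0, -0.1, 0, 0], [50, 30, -1, 0, -0.1, 0, 0], [50, 29, 0, -1, -0.1, 0, 0], [50, 20, 0, 0, 0, 0, 0]]}}

```text
clock: 5.03
position: [0.5231, -0.3807, 0.2188]
ee_rot: [-0.727, 1.445, 0.73]
force: [0.3, -0.2, 0.6]
width: 0.545
```

Emit:
{"op": "arm_command", "data": {"motion": [[50, 20, 0, 0, 0, 0, 0], [50, 16, 0, 0, 0, 0, 0], [50, 0, 0, 0, 0, 0, 0]]}}

```text
clock: 5.4
position: [0.5229, -0.3822, 0.183]
ee_rot: [-0.727, 1.446, 0.728]
force: [-0.5, 0.1, 0.4]
width: 0.543
```

Emit:
{"op": "arm_command", "data": {"motion": [[26, 0, 0, 0, 0, 0, 0], [26, 0, 0, 0, 0, 0, 0], [26, 0, 0, 0, 0, 0, 0], [26, 0, 0, 0, 0, 0, 0], [26, 0, 0, 0, 0, 0, 0]], "newtons": 15}}

```text
clock: 6.02
position: [0.5231, -0.3824, 0.1843]
ee_rot: [-0.728, 1.445, 0.727]
force: [0.0, 1.7, 5.5]
width: 0.347
```

Emit:
{"op": "arm_command", "data": {"motion": [[26, -15, 0, 0, 0, 0, 0], [26, -20, 0, 0, 0, 0, 0], [26, -25, 0, 0, 0, 0, 0], [26, -1, 22, 32, 0, 0, 0], [26, -2, 23, 32, 0, 0, 0]]}}

```text
clock: 6.65
position: [0.525, -0.3038, 0.2484]
ee_rot: [-0.727, 1.445, 0.725]
force: [-0.0, 0.4, -1.8]
width: 0.347
```

Emit:
{"op": "arm_command", "data": {"motion": [[26, -1, 22, 31, 0, 0, 0], [26, -1, 22, 32, 0, 0, 0], [26, -2, 22, 32, 0, 0, 0], [26, -1, 23, 32, 0, 0, 0], [26, -1, 22, 31, 0, 0, 0]]}}

```text
clock: 7.28
position: [0.5301, -0.1099, 0.2541]
ee_rot: [-0.727, 1.444, 0.727]
force: [0.8, 0.9, -0.7]
width: 0.345
```

Emit:
{"op": "arm_command", "data": {"motion": [[26, 20, 0, 0, 0, 0, 0], [26, 20, 0, 0, 0, 0, 0], [26, 19, 0, 0, 0, 0, 0], [26, 5, 0, 0, 0, 0, 0], [26, 0, 0, 0, 0, 0, 0]]}}

```text
clock: 7.9
position: [0.5302, -0.1112, 0.1894]
ee_rot: [-0.727, 1.445, 0.727]
force: [0.9, -0.8, -0.4]
width: 0.342
```

Emit:
{"op": "arm_command", "data": {"motion": [[26, 6, 0, 0, 0, 0, 0], [26, 0, 0, 0, 0, 0, 0]]}}

```text
clock: 8.15
position: [0.53, -0.111, 0.1828]
ee_rot: [-0.727, 1.445, 0.727]
force: [0.3, -0.1, -0.9]
width: 0.344
```

Emit:
{"op": "arm_command", "data": {"motion": [[26, 1, 0, 0, 0, 0, 0], [26, 0, 0, 0, 0, 0, 0]]}}

```text
clock: 8.4
position: [0.53, -0.111, 0.1818]
ee_rot: [-0.727, 1.446, 0.727]
force: [-0.6, -0.0, -1.9]
width: 0.35
```

Emit:
{"op": "arm_command", "data": {"motion": [[26, 1, 0, 0, 0, 0, 0], [26, 0, 0, 0, 0, 0, 0]]}}

```text
clock: 8.65
position: [0.5301, -0.1111, 0.1812]
ee_rot: [-0.727, 1.445, 0.727]
force: [-3.0, 0.9, 6.3]
width: 0.345
```

Emit:
{"op": "arm_command", "data": {"motion": [[50, 0, 0, 0, 0, 0, 0], [50, 0, 0, 0, 0, 0, 0], [50, -20, 0, 0, 0, 0, 0], [50, -28, 0, 0, 0, 0, 0], [84, 0, 0, 0, 9, 0, 0]]}}

```text
clock: 9.28
position: [0.5307, -0.1115, 0.2305]
ee_rot: [-0.604, 1.482, 0.602]
force: [-0.2, 1.0, 0.5]
width: 0.609
```

Emit:
{"op": "arm_command", "data": {"motion": [[84, 0, 0, 0, 10, 0, 0], [84, 0, 0, 0, 10, 0, 0], [84, 0, 0, 0, 10, 0, 0], [84, 0, 0, 0, 10, 0, 0], [84, 0, 0, 0, 10, 0, 0]]}}

```text
clock: 9.9
position: [0.53, -0.111, 0.2287]
ee_rot: [0.081, 1.569, -0.081]
force: [-0.0, 0.3, -0.6]
width: 0.912
```

Emit:
{"op": "arm_command", "data": {"motion": [[84, 0, 0, 0, 10, 0, 0], [84, 0, 0, 0, 10, 0, 0], [84, 0, 0, 0, 11, 0, 0], [84, 0, 0, 0, 0, 0, 0]]}}

```text
clock: 10.4
position: [0.53, -0.1108, 0.2284]
ee_rot: [0.495, 1.514, -0.496]
force: [-0.2, -0.7, 0.6]
width: 0.921
```

```bash
python3 - <<'E'
from p import *
ps=pose();w=get_image("wrist");C=wcloud(w,ps);print(ps[0],math.degrees(math.atan2(ps[1][1,2],ps[1][0,2])),arm.observe()["joints"].round(2),arm.observe()["width"])
m=(np.linalg.norm(C[...,:2]-[.53,-.111],axis=-1)<.06)&(C[...,2]>.017)&(C[...,2]<.03)
print(m.sum(),cv2.minAreaRect((C[m][:,:2]*1e3).astype(np.float32)),np.median(C[m][:,2]))
cv2.imwrite("pics/w2.png",w["frame"][:,:,::-1])
E
```

```text
[ 0.53002079 -0.11079527  0.22840107] -36.24532294546535 [-0.54  0.73  0.99  2.01 -0.82  0.86  0.28] 0.9196579612280115
4251 ((531.0050048828125, -111.23507690429688), (32.4803581237793, 60.29133605957031), 53.30757141113281) 0.02382037812371196
```

View pics/w2.png

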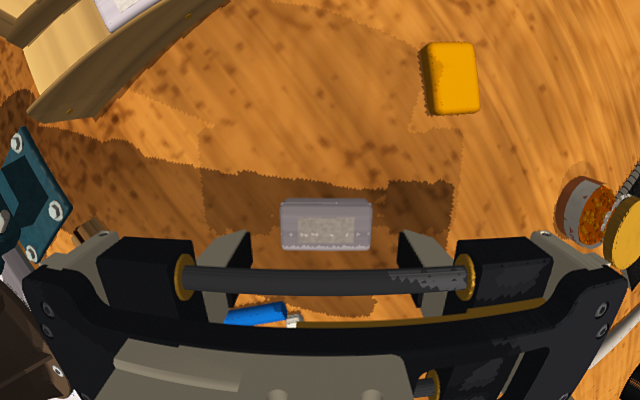

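The tin stands centred between the fingers at (326,225), aligned to within 0.5°. I'll regrasp it by its ends.

Emit:
{"op": "arm_command", "data": {"motion": [[84, 20, 0, 1, 0.5, 0, 0], [84, 20, 0, 0, 0, 0, 0], [84, 5, 0, 0, 0, 0, 0], [84, 0, 0, 0, 0, 0, 0]]}}

```text
clock: 10.95
position: [0.5306, -0.1118, 0.1835]
ee_rot: [0.503, 1.512, -0.503]
force: [-0.5, 0.2, -0.5]
width: 0.915
```

Emit:
{"op": "arm_command", "data": {"motion": [[54, 0, 0, 0, 0, 0, 0], [54, 0, 0, 0, 0, 0, 0], [54, 0, 0, 0, 0, 0, 0], [54, 0, 0, 0, 0, 0, 0], [54, 0, 0, 0, 0, 0, 0]]}}

```text
clock: 11.58
position: [0.5309, -0.1116, 0.184]
ee_rot: [0.503, 1.511, -0.503]
force: [-0.9, 0.4, 6.5]
width: 0.657
```

Emit:
{"op": "arm_command", "data": {"motion": [[54, -20, 0, 0, 0, 0, 0], [54, -40, 0, 0, 0, 0, 0], [54, -50, 0, 0, 0, 0, 0], [54, -30, 0, 0, 0, 0, 0], [54, 0, 0, 0, 0, 0, 0]]}}

```text
clock: 12.2
position: [0.5313, -0.1119, 0.3254]
ee_rot: [0.504, 1.508, -0.502]
force: [-0.1, -0.1, -1.2]
width: 0.654
```

```bash
python3 - <<'E'
from p import *
A=math.radians(-4);X=np.array([math.cos(A),math.sin(A),0])
for s in (1,): plan([(54,np.array([.567,.2075,.14])-.085*X,lane(s))],vmax=45)
E
```

```text
leg 8
  [[54,4,32,-24,-4.1,2.2,-0.7],[54,5,34,-22,-4,2.2,-0.6],[54,5,35,-19,-4.1,2.2,-0.7],[54,6,37,-16,-4.1,2.2,-0.6],[54,5,38,-13,-4,2.2,-0.6]]
  [[54,6,39,-11,-4.1,2.3,-0.7],[54,5,39,-7,-4.1,2.2,-0.7],[54,5,40,-4,-4,2.2,-0.6]]
```

Emit:
{"op": "arm_command", "data": {"motion": [[54, 4, 32, -24, -4.1, 2.2, -0.7], [54, 5, 34, -22, -4, 2.2, -0.6], [54, 5, 35, -19, -4.1, 2.2, -0.7], [54, 6, 37, -16, -4.1, 2.2, -0.6], [54, 5, 38, -13, -4, 2.2, -0.6]]}}

```text
clock: 12.82
position: [0.5303, 0.0911, 0.3009]
ee_rot: [0.235, 1.762, -0.223]
force: [0.8, 0.2, -1.4]
width: 0.65
```

Emit:
{"op": "arm_command", "data": {"motion": [[54, 6, 39, -11, -4.1, 2.3, -0.7], [54, 5, 39, -7, -4.1, 2.2, -0.7], [54, 5, 40, -4, -4, 2.2, -0.6], [54, 0, 0, 0, 0, 0, 0]]}}

```text
clock: 13.32
position: [0.5304, 0.2141, 0.2875]
ee_rot: [0.061, 1.891, -0.043]
force: [-0.1, 0.1, -1.3]
width: 0.654
```

```bash
cat > rk.py <<'E'
from p import *
import sys
ps=pose();w=get_image("wrist");np.savez(sys.argv[1]+".npz",p=ps[0],M=ps[1],**w);C=wcloud(w,ps)
print(ps[0],arm.observe()["force"].round(1))
for n in ["lane_small","lane_medium","lane_large","tin_rack","tin_large_c"]:
    for d in pinpoint("wrist",n)[:1]: print(n,np.round(d["point"],4),round(d["p"],2))
f=w["frame"].copy()
cv2.imwrite(f"pics/{sys.argv[1]}.png",f[:,:,::-1])
A=math.radians(-4);o=np.array([.567,.2075])
# rack-frame cloud: lx level along lanes, ly across, from small lane point
D=C[...,:2]-o;lx=D[...,0]*math.cos(A)+D[...,1]*math.sin(A);ly=-D[...,0]*math.sin(A)+D[...,1]*math.cos(A);lz=C[...,2]
h=lz+lx*math.tan(S)   # height over line through the lane point
for a in np.arange(-.12,.02,.02):
    r=[]
    for y in np.arange(-.165,.04,.005):
        m=(abs(lx-a)<.01)&(abs(ly-y)<.0025)
        r.append("%3d"%round(np.median(h[m])*1e3) if m.sum()>5 else "  .")
    print("%5d"%round(a*1e3)," ".join(r))
E
python3 rk.py w3
```

```text
[0.53043031 0.21412868 0.28748214] [ 0.3 -1.3 -1.9]
lane_small [0.5673 0.2064 0.011 ] 0.82
 -120   .   .   .   .   .   .   .   .   .   .   .  12  12  13   .   .   .  40  28   .   .   .   .   .   .   .   .   .   .   .   .  12  13  13 107 202 120 183 183 197 194
 -100   .   .   .   .   .   .   .   .   .   .   .  12  12  13   .   .   .  41  32   .   .   .   .   .   .   .   .   .   .   .   .  13  14 107 107 108 107 101 202 198 180
  -80   .   .   .   .   .   .   .   .   .   .   .  12  12  13   .   .   .  41  32   .   .   .   .   .   .   .   .   .   .   .  13  13  13 107 107 107 107  91 212 201 174
  -60   .   .   .   .   .   .   .   .   .   .   .  12  13  17  25  33   .  41  32   .   .   .   .   .   .   .   .   .   .  13  13  13  13  14 106 107 107  42 185 204 174
  -40   .   .   .   .   .   .   .   .   .   .   .   .   .   .   .   .   .   .   .   .   .   .   .   .   .   .   .   .  18  13  13  14 137 136 137 156 124  42 186 200 174
  -20   .   .   .   .   .   .   .   .   .   .   .   .   .   .   .   .   .   .   .   .   .   .   .   .   .   .   .   .  15 182 182 182 182 182  13   .  38  34 187 195 182
    0   .   .   .   .   .   .   .   .   .   .   .   .   .   .   .   .   .   .   .   .   .   .   .   .   .   .   . 174 175 173 170 174 182 195 196 197 196 166 201 196 178
```

View pics/w3.png

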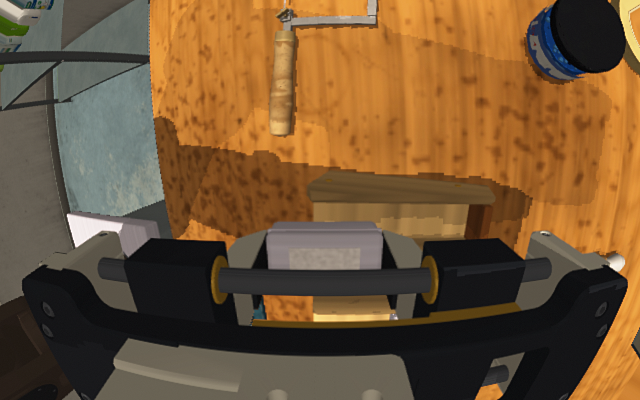

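The outer wall shows, but the lane is hidden behind the gripper. I'll step back 110 mm for a clear view of the walls.

Emit:
{"op": "arm_command", "data": {"motion": [[54, 0, -40, 0, 0, 0, 0], [54, 0, -40, 0, 0, 0, 0], [54, 0, -30, 0, 0, 0, 0], [54, 0, 0, 0, 0, 0, 0]]}}

```text
clock: 14.12
position: [0.5232, 0.0973, 0.2905]
ee_rot: [0.072, 1.887, -0.053]
force: [-0.2, -0.4, -1.3]
width: 0.647
```

```bash
python3 rk.py w4
```

```text
[0.52323604 0.0972904  0.29050961] [ 1.   0.2 -0.7]
lane_small [0.5667 0.2081 0.0146] 0.56
lane_medium [0.5616 0.1587 0.0176] 0.64
tin_rack [ 0.505   0.1485 -0.0006] 0.68
tin_large_c [0.5335 0.0951 0.0347] 0.68
 -120   .   .   .   .   .   .   .   .  12  12 108 113 121 121 205 203 200 199 179  12  12  13  13  13  12  13  13  13  38  13  13  13  13  13  12  13  22  41   .   .   .
 -100   .   .   .   .   .   .   .   .  13 132 111 111 111 110 175 206 186 185 176  13  13  13  13  13  13  13  13  13  40  13  13  13  13  13  13  13  30  42   .   .   .
  -80   .   .   .   .   .   .   .  13  12  12 110 110 110 107 101 210 180 176  29  13  13  12  13  13  13  13  13  13  40  13  13  13  13  13  13  13  31  42   .   .   .
  -60   .   .   .   .   .   .  13  13  13  13 110 110 110 107  22 203 207 175  26  13  13  13  13  13  13  13  13  13  41  13  13  13  13  13  13  13  31  42   .   .   .
  -40   .   .   .   .   .  37  38  38  38 139  39  39 124 126 205 202 200 177 169  13  13  13  13  13  13  13  13  13  41  13  13  13  13  13  13  13  32  42   .   . -11
  -20   .   .   .   .   . 185 185 185 185 185  38  38  38  38 205 199 186 185 175  13  13  13  13  13  13  13  13  13  41  13  13  13  13  13  13  13  33  42   .   .  -6
    0   .   .   . 178 178 179 176 176 185 197 199 200 196 175 205 202 185 186 166  22  22  22  22  22  21  22  23  31  41  24  21  20  21  22  20  20  36  42   .   .   0
```

View pics/w4.png

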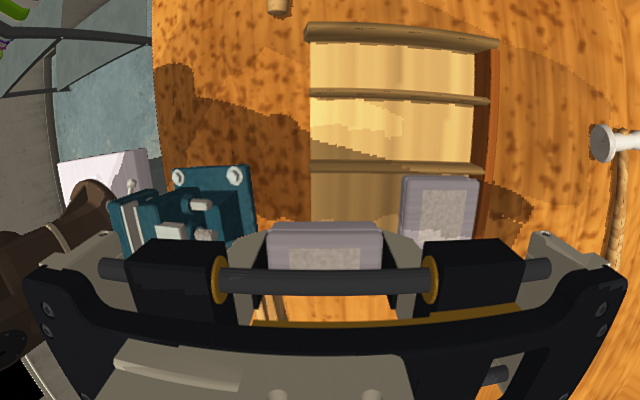

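```bash
cat > wall.py <<'E'
from p import *
d=np.load("w4.npz");C=wcloud(d,(d["p"],d["M"]))
A=math.radians(-4);o=np.array([.567,.2075])
D=C[...,:2]-o;lx=D[...,0]*math.cos(A)+D[...,1]*math.sin(A);ly=-D[...,0]*math.sin(A)+D[...,1]*math.cos(A);h=C[...,2]+lx*math.tan(S)
for nm,lo,hi in [("small/med wall",-.04,-.01),("outer wall",.01,.04)]:
    r=[]
    for a in np.arange(-.12,-.005,.01):
        m=(abs(lx-a)<.005)&(ly>lo)&(ly<hi)
        t=ly[m&(h>.037)&(h<.05)];f=ly[m&(h<.017)&(h>.008)]
        r.append((a,np.percentile(t,2)*1e3,np.percentile(t,98)*1e3, f[f<t.min()].max()*1e3 if (f<t.min()).any() else np.nan, f[f>t.max()].min()*1e3 if (f>t.max()).any() else np.nan))
    r=np.array(r);print(nm,"top lo/hi, floor below-edge/above-edge:",np.nanmedian(r[:,1:],0).round(1))
    mid=(r[:,1]+r[:,2])/2;k=np.polyfit(r[:,0],mid,1);print(" slope deg",math.degrees(k[0]/1e3),"mid at -60:",np.polyval(k,-.06))
m=(ly>-.018)&(ly<.012)
print("floor slope/int",np.polyfit(lx[m&(lx<-.01)&(lx>-.12)&(h<.02)],C[...,2][m&(lx<-.01)&(lx>-.12)&(h<.02)],1))
for a in np.arange(-.008,.02,.002):
    q=h[m&(abs(lx-a)<.001)];print(round(a*1e3),q.size,np.median(q).round(4) if q.size else "",end="; ")
q=lx[m&(h<.017)&(h>.008)];print("\nupper edge",np.percentile(q,.5),"lower",q.max())
E
python3 wall.py
```

```text
small/med wall top lo/hi, floor below-edge/above-edge: [-28.1 -23.2 -28.5 -20.9]
 slope deg -0.4704164839767965 mid at -60: -25.595073807521544
outer wall top lo/hi, floor below-edge/above-edge: [14.9 22.2 14.3  nan]
 slope deg -0.4206876935528727 mid at -60: 18.515888734031485
floor slope/int [-0.3233924  0.0128685]
-8 100 0.0127; -6 72 0.013; -4 77 0.0128; -2 96 0.0129; 0 113 0.015; 2 133 0.0211; 4 148 0.0281; 6 163 0.0348; 8 134 0.0408; 10 104 0.0423; 12 91 0.0421; 14 90 0.0422; 16 18 0.0416; 18 0 ; 
upper edge -0.12336585880196824 lower 0.05685366984783971wall.py:11: RuntimeWarning: All-NaN slice encountered
  r=np.array(r);print(nm,"top lo/hi, floor below-edge/above-edge:",np.nanmedian(r[:,1:],0).round(1))
```

```bash
cat > tt.py <<'E'
from p import *
import sys
d=np.load(sys.argv[1]+".npz");Cw=wcloud(d,(d["p"],d["M"]));T=(Cw-d["p"])@d["M"]
x,y,z=T[...,0],T[...,1],T[...,2]
m=(x>.125)&(x<.175)&(abs(z)<.027)&(abs(y)<.03)
print(m.sum(),"x pct",np.percentile(x[m],[2,10,50,90]).round(4))
t=np.percentile(x[m],10);k=m&(abs(x-t)<.003);print("top x",np.median(x[k]),"y",np.percentile(y[k],[1,50,99]).round(4),"z",np.percentile(z[k],[1,99]))
for zz in (-.02,-.01,0,.01,.02):
  q=y[k&(abs(z-zz)<.005)]; print(zz,q.size,np.percentile(q,[1,99]).round(4) if q.size else "")
E
python3 tt.py w4; python3 - <<'E'
from p import *
al=math.radians(-4.45);L=np.array([.5667,.203,.0129]);M=lane(1,al);X=M[:,2];N=-M[:,0]
g=lambda c,hh:L+c*X+hh*N
# tin grasp: tips at 5mm above tin bottom at stage (TCP .1835..0.184 => grasp pt 24.5-25 over bottom)
for hh in (.075,.035,.026): print(hh,(g(-.064,hh)+.159*N).round(4))
s=plan([(54,g(-.064,.075),M),(54,g(-.064,.035),M)],vmax=40)
E
```

```text
4699 x pct [0.1589 0.1593 0.1603 0.1672]
top x 0.16008298099885443 y [-0.004   0.0065  0.0154] z [-0.02638847  0.02634018]
-0.02 700 [-0.0041  0.0153]
-0.01 710 [-0.0038  0.0155]
0 716 [-0.0038  0.0155]
0.01 716 [-0.0038  0.0155]
0.02 705 [-0.0041  0.0155]
0.075 [0.5781 0.2021 0.2552]
0.035 [0.5658 0.2031 0.2172]
0.026 [0.563  0.2033 0.2086]
leg 3
  [[54,6,35,19,0.2,-0.1,0],[54,6,34,18,0.1,0,0.1],[54,6,35,19,0.2,-0.1,0]]
leg 2
  [[54,20,0,0,0,0,0],[54,20,0,0,0,0,0]]
```

Emit:
{"op": "arm_command", "data": {"motion": [[54, 6, 35, 19, 0.2, -0.1, 0], [54, 6, 34, 18, 0.1, 0, 0.1], [54, 6, 35, 19, 0.2, -0.1, 0], [54, 0, 0, 0, 0, 0, 0]]}}

```text
clock: 14.92
position: [0.5788, 0.205, 0.2536]
ee_rot: [0.069, 1.885, -0.051]
force: [0.3, 0.1, -1.0]
width: 0.65
```

```bash
cat > st.py <<'E'
from p import *
import sys
L=dict(s=[.5667,.203,.0129],m=[.5629,.1551,.0129])[sys.argv[1]]
M0=lane(1,math.radians(-4.45));p,M=pose();g=p+.159*M[:,0]
print("grasp in lane mm",((g-L)@np.stack([M0[:,2],np.cross(-M0[:,0],M0[:,2]),-M0[:,0]],1)*1e3).round(1),"rot err",R.from_matrix(M.T@M0).as_rotvec(degrees=True).round(2),arm.observe()["force"].round(1),arm.observe()["clock"])
E
python3 st.py s
```

```text
grasp in lane mm [-63.3   2.6  73.6] rot err [ 0.21 -0.08  0.1 ] [ 0.3  0.1 -1. ] 14.925
```

Emit:
{"op": "arm_command", "data": {"motion": [[54, 0, 0, 0, 0, 0, 0], [54, 0, 0, 0, 0, 0, 0]]}}

```text
clock: 15.18
position: [0.5784, 0.1999, 0.2558]
ee_rot: [0.075, 1.884, -0.057]
force: [-0.9, -0.6, -1.8]
width: 0.65
```

```bash
python3 st.py s
```

```text
grasp in lane mm [-63.7  -2.2  75.7] rot err [-0.2   0.    0.02] [-0.9 -0.6 -1.8] 15.175
```

Emit:
{"op": "arm_command", "data": {"motion": [[54, 0, 0, 0, 0, 0, 0]]}}

```text
clock: 15.3
position: [0.5785, 0.2002, 0.2558]
ee_rot: [0.075, 1.884, -0.056]
force: [-0.3, -0.5, -0.2]
width: 0.656
```

Emit:
{"op": "arm_command", "data": {"motion": [[54, 0, 0, 0, 0, 0, 0]]}}

```text
clock: 15.42
position: [0.5786, 0.2005, 0.2556]
ee_rot: [0.075, 1.884, -0.056]
force: [0.1, 0.7, -1.3]
width: 0.649
```

Emit:
{"op": "arm_command", "data": {"motion": [[54, 0, 0, 0, 0, 0, 0], [54, 0, 0, 0, 0, 0, 0], [54, 0, 0, 0, 0, 0, 0]]}}

```text
clock: 15.8
position: [0.5786, 0.2009, 0.2553]
ee_rot: [0.074, 1.884, -0.056]
force: [0.6, -0.3, -1.7]
width: 0.651
```

```bash
python3 st.py s; python3 - <<'E'
from p import *
ps=pose();w=get_image("wrist");np.savez("w5.npz",p=ps[0],M=ps[1],**w)
E
python3 st.py s;sed 's/w4/w5/' wall.py > wall5.py; sed -i 's/^for nm.*/for nm,lo,hi in [("outer wall",.01,.04)]:/' wall5.py; python3 wall5.py 2>&1 | head -3
```

```text
grasp in lane mm [-63.5  -1.3  75.3] rot err [-0.12 -0.01  0.03] [ 0.6 -0.3 -1.7] 15.8
grasp in lane mm [-63.5  -1.3  75.3] rot err [-0.13 -0.01  0.03] [ 0.5  1.4 -1.4] 15.85
wall5.py:11: RuntimeWarning: All-NaN slice encountered
  r=np.array(r);print(nm,"top lo/hi, floor below-edge/above-edge:",np.nanmedian(r[:,1:],0).round(1))
outer wall top lo/hi, floor below-edge/above-edge: [15.9 22.9  nan 23.2]
```

Emit:
{"op": "arm_command", "data": {"motion": [[54, 10, 2, 0, 0, 0, 0], [54, 10, 0, 0, 0, 0, 0], [54, 6, 0, 0, 0, 0, 0], [54, 0, 0, 0, 0, 0, 0], [54, 0, 0, 0, 0, 0, 0]]}}

```text
clock: 16.48
position: [0.5709, 0.2033, 0.2308]
ee_rot: [0.074, 1.884, -0.056]
force: [0.4, 0.3, -0.9]
width: 0.649
```

```bash
sed -i 's/\.203,/.2035,/;s/\.1551/.1556/' st.py; python3 st.py s; python3 - <<'E'
from p import *
ps=pose();w=get_image("wrist");np.savez("w6.npz",p=ps[0],M=ps[1],**w)
f=cv2.resize(w["frame"][170:330,220:430],None,fx=3.7,fy=3.7,interpolation=2);cv2.imwrite("pics/w6.png",f[:,:,::-1])
E
sed 's/w4/w6/' wall5.py|sed 's/w5/w6/' > wall6.py;python3 wall6.py 2>&1 | sed -n 3,4p
```

```text
grasp in lane mm [-63.3   0.1  49.5] rot err [-0.14  0.01  0.03] [ 0.4  0.3 -0.9] 16.475
outer wall top lo/hi, floor below-edge/above-edge: [11.1 22.7  nan 23. ]
 slope deg -1.4571391276104309 mid at -60: 17.690006874324567
```

View pics/w6.png

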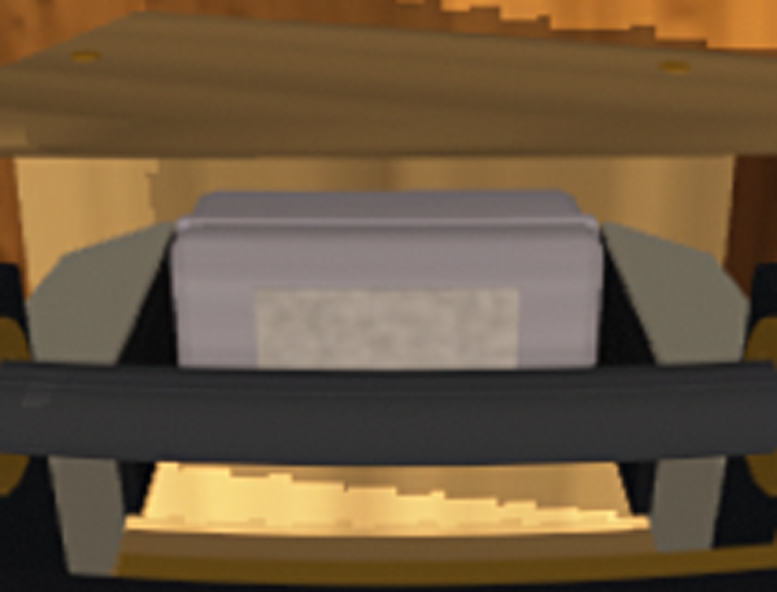

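The crop shows the tin parallel to the lane, with the outer wall edge at v≈155 and the inner wall at v≈520. The fit puts the lateral error under 1 mm, so I'll descend.

Emit:
{"op": "arm_command", "data": {"motion": [[54, 8, 0, 0, 0, 0, 0], [54, 7, 0, 0, 0, 0, 0], [54, 0, 0, 0, 0, 0, 0], [54, 0, 0, 0, 0, 0, 0]]}}

```text
clock: 17.02
position: [0.5662, 0.2038, 0.2163]
ee_rot: [0.074, 1.884, -0.056]
force: [-0.8, -0.3, -1.5]
width: 0.65
```

Emit:
{"op": "arm_command", "data": {"motion": [[54, 4, 0, 0, 0, 0, 0], [54, 3, 0, 0, 0, 0, 0], [54, 0, 0, 0, 0, 0, 0], [54, 0, 0, 0, 0, 0, 0]]}}

```text
clock: 17.52
position: [0.564, 0.2039, 0.2097]
ee_rot: [0.074, 1.884, -0.056]
force: [-0.6, -0.8, -1.0]
width: 0.649
```

```bash
python3 st.py s
```

```text
grasp in lane mm [-63.4   0.1  27.4] rot err [-0.13 -0.    0.03] [-0.6 -0.8 -1. ] 17.525
```

Emit:
{"op": "arm_command", "data": {"motion": [[54, 1.5, 0, 0, 0, 0, 0], [54, 0, 0, 0, 0, 0, 0], [54, 0, 0, 0, 0, 0, 0]]}}

```text
clock: 17.9
position: [0.5635, 0.204, 0.2083]
ee_rot: [0.074, 1.884, -0.056]
force: [-0.1, -0.1, -1.3]
width: 0.654
```

Emit:
{"op": "arm_command", "data": {"motion": [[54, 0.7, 0, 0, 0, 0, 0], [54, 0, 0, 0, 0, 0, 0], [54, 0, 0, 0, 0, 0, 0]]}}

```text
clock: 18.27
position: [0.5633, 0.204, 0.2076]
ee_rot: [0.074, 1.884, -0.056]
force: [-0.5, 0.5, -1.5]
width: 0.651
```

Emit:
{"op": "arm_command", "data": {"motion": [[54, 0.7, 0, 0, 0, 0, 0], [54, 0, 0, 0, 0, 0, 0], [54, 0, 0, 0, 0, 0, 0]]}}

```text
clock: 18.65
position: [0.5633, 0.2039, 0.2074]
ee_rot: [0.075, 1.884, -0.055]
force: [0.2, 0.0, 4.5]
width: 0.657
```

Emit:
{"op": "arm_command", "data": {"motion": [[74, 0, 0, 0, 0, 0, 0], [74, 0, 0, 0, 0, 0, 0], [74, 0, 0, 0, 0, 0, 0], [74, -10, 0, 0, 0, 0, 0], [74, -18, 0, 0, 0, 0, 0]]}}

```text
clock: 19.27
position: [0.5719, 0.2033, 0.2343]
ee_rot: [0.074, 1.885, -0.056]
force: [0.1, 1.0, -0.2]
width: 0.807
```

Emit:
{"op": "arm_command", "data": {"motion": [[74, -18, 0, 0, 0, 0, 0], [0, 0, 0, -20, 0, 0, 0], [0, 0, 0, -24, 0, 0, 0], [0, 0, 0, -12, 0, 0, 0], [0, 0, 0, 0, 0, 0, 0]]}}

```text
clock: 19.9
position: [0.5242, 0.2074, 0.2689]
ee_rot: [0.074, 1.883, -0.054]
force: [0.1, 0.3, -0.5]
width: 0.421
```

Emit:
{"op": "arm_command", "data": {"motion": [[0, 0, 0, 0, 0, 0, 0], [0, 0, 0, 0, 0, 0, 0], [0, 0, 0, 0, 0, 0, 0]]}}

```text
clock: 20.27
position: [0.5245, 0.207, 0.2678]
ee_rot: [0.074, 1.884, -0.056]
force: [0.2, 0.4, 0.4]
width: 0.096
```

```bash
python3 st.py s; python3 - <<'E'
from p import *
print(arm.observe()["width"])
ps=pose();w=get_image("wrist")
f=cv2.resize(w["frame"][150:340,180:480],None,fx=2.6,fy=2.6,interpolation=2);cv2.imwrite("pics/w7.png",f[:,:,::-1])
E
```

```text
grasp in lane mm [-1.19e+02  1.00e-01  7.03e+01] rot err [-0.15 -0.01  0.05] [0.2 0.4 0.4] 20.275
0.09575781391606826
```

View pics/w7.png

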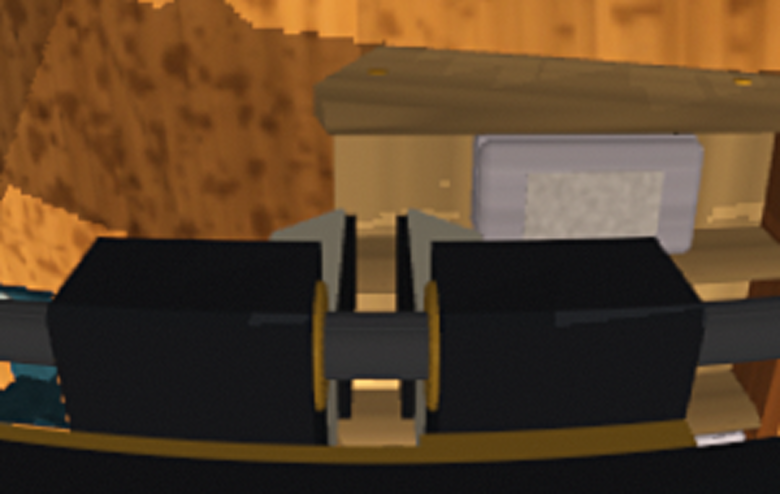

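The tin lies flat, lid up, in the small lane, and the fingers are above it on the uphill side. Now lower and push.

Emit:
{"op": "arm_command", "data": {"motion": [[0, 16, 0, 0, 0, 0, 0], [0, 16, 0, 0, 0, 0, 0], [0, 12, 0, 0, 0, 0, 0], [0, 2, 0, 0, 0, 0, 0], [0, 0, 0, 0, 0, 0, 0]]}}

```text
clock: 20.95
position: [0.5101, 0.2082, 0.2242]
ee_rot: [0.074, 1.884, -0.056]
force: [-0.1, 0.0, -0.1]
width: 0.003
```

Emit:
{"op": "arm_command", "data": {"motion": [[0, 0, 0, 6, 0, 0, 0], [0, 0, 0, 6, 0, 0, 0], [0, 0, 0, 6, 0, 0, 0], [0, 0, 0, 6, 0, 0, 0]]}}

```text
clock: 21.45
position: [0.5333, 0.2063, 0.2168]
ee_rot: [0.074, 1.884, -0.056]
force: [0.5, 0.6, 0.1]
width: 0.002
```

Emit:
{"op": "arm_command", "data": {"motion": [[0, 0, 0, 4, 0, 0, 0], [0, 0, 0, 4, 0, 0, 0], [0, 0, 0, 2, 0, 0, 0], [0, 0, 0, 0, 0, 0, 0]]}}

```text
clock: 21.95
position: [0.5423, 0.2057, 0.2137]
ee_rot: [0.074, 1.884, -0.056]
force: [-0.2, 1.5, 0.9]
width: 0.005
```

```bash
python3 st.py s
```

```text
grasp in lane mm [-85.3   0.2  24.4] rot err [-0.13 -0.    0.03] [-0.2  1.5  0.9] 21.95
```

Emit:
{"op": "arm_command", "data": {"motion": [[0, 0, 0, 2, 0, 0, 0], [0, 0, 0, 2, 0, 0, 0], [0, 0, 0, 0, 0, 0, 0]]}}

```text
clock: 22.32
position: [0.5462, 0.2054, 0.2125]
ee_rot: [0.074, 1.884, -0.056]
force: [-0.2, -0.1, 1.0]
width: 0.008
```

Emit:
{"op": "arm_command", "data": {"motion": [[0, 0, 0, 1, 0, 0, 0], [0, 0, 0, 0, 0, 0, 0]]}}

```text
clock: 22.58
position: [0.5471, 0.2053, 0.2122]
ee_rot: [0.074, 1.884, -0.056]
force: [-0.1, -0.9, -0.2]
width: 0.002
```

Emit:
{"op": "arm_command", "data": {"motion": [[0, 0, 0, 1, 0, 0, 0], [0, 0, 0, 0, 0, 0, 0]]}}

```text
clock: 22.82
position: [0.548, 0.2052, 0.2119]
ee_rot: [0.074, 1.884, -0.056]
force: [0.2, -0.0, 1.1]
width: 0.007
```

```bash
python3 st.py s; cat > look.py <<'E'
from p import *
for c in ["scene","side"]:
    im=get_image(c);W=cloud(im);A=math.radians(-4.45);D=W[...,:2]-[.5667,.2035]
    lx=D[...,0]*math.cos(A)+D[...,1]*math.sin(A);ly=-D[...,0]*math.sin(A)+D[...,1]*math.cos(A);h=(W[...,2]-.0129+lx*math.tan(S))*math.cos(S)
    sx=lx/math.cos(S)-h*math.tan(S)  # along-slope coordinate
    for n,y in (("s",0),("m",-.048),("l",-.108)):
        m=(abs(ly-y)<.012)&(h>.019)&(h<.029)&(sx<-.004)&(sx>-.14)
        print(c,n,m.sum(),np.percentile(sx[m]*1e3,[2,50,98]).round(1) if m.sum()>4 else "",np.median(h[m]) if m.sum() else "")
E
python3 look.py
```

```text
grasp in lane mm [-79.4   0.2  24.4] rot err [-0.13 -0.    0.03] [ 0.2 -0.   1.1] 22.825
scene s 58 [-98.8 -45.8  -9.1] 0.024009131190715884
scene m 3  0.025829443306485147
scene l 50 [-63.4 -38.4  -7.2] 0.023656028772275968
side s 18 [-101.9  -96.   -54. ] 0.02433044867316137
side m 5 [-6.9 -6.  -4.4] 0.02093007552425275
side l 42 [-65.3 -45.  -10.7] 0.02393860819832882
```

Emit:
{"op": "arm_command", "data": {"motion": [[0, 0, 0, 1, 0, 0, 0], [0, 0, 0, 0, 0, 0, 0]]}}

```text
clock: 23.18
position: [0.549, 0.2051, 0.2116]
ee_rot: [0.074, 1.884, -0.056]
force: [-0.2, 0.8, 0.9]
width: 0.009
```

Emit:
{"op": "arm_command", "data": {"motion": [[0, 0, 0, 1, 0, 0, 0], [0, 0, 0, 0, 0, 0, 0]]}}

```text
clock: 23.42
position: [0.5496, 0.2051, 0.2113]
ee_rot: [0.074, 1.885, -0.056]
force: [-2.6, 0.7, 3.0]
width: 0.005
```

Emit:
{"op": "arm_command", "data": {"motion": [[0, 0, 0, 1, 0, 0, 0], [0, 0, 0, 0, 0, 0, 0]]}}

```text
clock: 23.68
position: [0.5499, 0.205, 0.2112]
ee_rot: [0.075, 1.887, -0.055]
force: [-6.2, -0.4, 8.9]
width: 0.004
```

```bash
python3 st.py s
```

```text
grasp in lane mm [-77.8   0.2  24.4] rot err [-0.12 -0.17  0.01] [-6.2 -0.4  8.9] 23.675
```

The tin touched the stop at 2.6 N, rising to 6 N. I'll back off, lift, and go for the medium tin.

Emit:
{"op": "arm_command", "data": {"motion": [[0, 0, 0, -4, 0, 0, 0], [0, 0, 0, -6, 0, 0, 0], [0, -20, 0, 0, 0, 0, 0], [0, -35, 0, 0, 0, 0, 0], [0, -30, 0, 0, 0, 0, 0]]}}

```text
clock: 24.3
position: [0.5685, 0.2035, 0.2975]
ee_rot: [0.074, 1.882, -0.056]
force: [0.7, 0.0, -0.3]
width: 0.004
```

```bash
python3 look.py; python3 - <<'E'
from p import *
plan([(58,[.568,-.322,.13],down(53.4))],vmax=50)
E
```

```text
scene s 42 [-64.9 -38.   -8. ] 0.023411739205149183
scene m 2  0.024585057226436835
scene l 56 [-64.7 -35.9  -4.9] 0.023627382359014265
side s 49 [-64.9 -40.3  -5.4] 0.02463773326918121
side m 3  0.023035472127578525
side l 46 [-64.7 -39.8  -4.6] 0.02414600289811957
leg 11
  [[58,0,-48,4,-5.2,-1.5,-0.8],[58,0,-47,-1,-5.3,-1.4,-0.8],[58,1,-48,-5,-5.2,-1.5,-0.8],[58,2,-47,-9,-5.2,-1.4,-0.9],[58,2,-45,-14,-5.2,-1.5,-0.8]]
  [[58,2,-45,-17,-5.3,-1.5,-0.8],[58,2,-42,-22,-5.2,-1.4,-0.8],[58,3,-40,-26,-5.2,-1.5,-0.8],[58,2,-38,-29,-5.3,-1.5,-0.8],[58,1,-35,-32,-5.2,-1.4,-0.8]]
  [[58,2,-32,-36,-5.2,-1.5,-0.8]]
```

The small tin spans the same stretch along the slope as the large tin in both cameras, so it is home.

Emit:
{"op": "arm_command", "data": {"motion": [[58, 0, -48, 4, -5.2, -1.5, -0.8], [58, 0, -47, -1, -5.3, -1.4, -0.8], [58, 1, -48, -5, -5.2, -1.5, -0.8], [58, 2, -47, -9, -5.2, -1.4, -0.9], [58, 2, -45, -14, -5.2, -1.5, -0.8]]}}

```text
clock: 25.02
position: [0.5663, -0.0363, 0.2908]
ee_rot: [-0.305, 1.728, 0.314]
force: [0.8, -0.5, 0.0]
width: 0.498
```

Emit:
{"op": "arm_command", "data": {"motion": [[58, 2, -45, -17, -5.3, -1.5, -0.8], [58, 2, -42, -22, -5.2, -1.4, -0.8], [58, 3, -40, -26, -5.2, -1.5, -0.8], [58, 2, -38, -29, -5.3, -1.5, -0.8], [58, 1, -35, -32, -5.2, -1.4, -0.8]]}}

```text
clock: 25.65
position: [0.5663, -0.275, 0.287]
ee_rot: [-0.661, 1.504, 0.665]
force: [0.8, 0.3, -0.8]
width: 0.632
```

Emit:
{"op": "arm_command", "data": {"motion": [[58, 2, -32, -36, -5.2, -1.5, -0.8], [58, 0, 0, 0, 0, 0, 0], [58, 0, 0, 0, 0, 0, 0], [58, 0, 0, 0, 0, 0, 0], [58, 0, 0, 0, 0, 0, 0]]}}

```text
clock: 26.28
position: [0.5669, -0.32, 0.2852]
ee_rot: [-0.727, 1.451, 0.732]
force: [-0.8, 0.0, 0.2]
width: 0.632
```

```bash
python3 - <<'E'
from p import *
ps=pose();w=get_image("wrist");C=wcloud(w,ps);print(ps[0],math.degrees(math.atan2(ps[1][1,2],ps[1][0,2])),ps[1][:,0].round(3),arm.observe()["width"])
c=np.array([.547,-.3516]);u=np.array([math.cos(math.radians(53.4)),math.sin(math.radians(53.4))]);v=np.array([-u[1],u[0]])
D=C[...,:2]-c;a=D@u;b=D@v
m=(abs(b)<.022)&(a>0)&(a<.085)&(C[...,2]>.022)&(C[...,2]<.032)
print("medium along",np.percentile(a[m],[1,50,99])*1e3,"centre",c+u*np.percentile(a[m],[1,99]).mean())
m=(abs(a)<.11)&(abs(b)<.045)&(C[...,2]>.015)&(C[...,2]<.05);print(cv2.minAreaRect((C[m][:,:2]*1e3).astype(np.float32)))
plan([(58,[.568,-.322,.0245],down(53.4))],vmax=30)
E
```

```text
[ 0.56692554 -0.32003433  0.2851731 ] 53.53080638640397 [-0.007  0.    -1.   ] 0.6327651805203595
medium along [16.62645588 37.48430053 57.95096093] centre [ 0.56923246 -0.32166397]
((547.0880126953125, -351.4410095214844), (189.1596221923828, 74.0284194946289), 53.54514694213867)
leg 4
  [[58,25,-1,0,0,-0.1,-0.1],[58,26,0,0,0.1,0,-0.1],[58,25,-1,0,0,-0.1,0],[58,26,0,0,0,0,-0.1]]
```

Emit:
{"op": "arm_command", "data": {"motion": [[58, 25, -1, 0, 0, -0.1, -0.1], [58, 26, 0, 0, 0.1, 0, -0.1], [58, 25, -1, 0, 0, -0.1, 0], [58, 26, 0, 0, 0, 0, -0.1], [58, 0, 0, 0, 0, 0, 0]]}}

```text
clock: 26.95
position: [0.568, -0.3223, 0.1827]
ee_rot: [-0.727, 1.447, 0.726]
force: [-0.6, 0.7, -0.3]
width: 0.629
```

Emit:
{"op": "arm_command", "data": {"motion": [[36, 0, 0, 0, 0, 0, 0], [36, 0, 0, 0, 0, 0, 0], [36, 0, 0, 0, 0, 0, 0], [36, 0, 0, 0, 0, 0, 0], [36, 0, 0, 0, 0, 0, 0]]}}

```text
clock: 27.58
position: [0.5676, -0.3226, 0.1833]
ee_rot: [-0.726, 1.447, 0.726]
force: [-0.1, 0.7, 2.1]
width: 0.458
```

```bash
python3 - <<'E'
from p import *
p,M=pose();g=p+.159*M[:,0];print(g,arm.observe()["width"]*92)
s=plan([(36,[g[0],g[1],g[2]+.058],M),(36,[.53,-.11,.085],down(53.4))],vmax=45)
E
```

```text
[ 0.567491   -0.32264959  0.02433501] 42.1766179595273
leg 2
  [[36,-29,0,0,0,0,0],[36,-29,0,0,0,0,0]]
leg 5
  [[36,-1,31,30,0,0,0],[36,0,32,29,0,0,0],[36,-1,31,30,0,0,0],[36,0,32,29,-0.1,0,0],[36,-1,31,30,0,0,0]]
```

Emit:
{"op": "arm_command", "data": {"motion": [[36, -15, 0, 0, 0, 0, 0], [36, -20, 0, 0, 0, 0, 0], [36, -23, 0, 0, 0, 0, 0], [36, -1, 31, 30, 0, 0, 0], [36, 0, 32, 29, 0, 0, 0]]}}

```text
clock: 28.2
position: [0.5522, -0.2375, 0.244]
ee_rot: [-0.727, 1.446, 0.723]
force: [1.0, 1.3, -1.6]
width: 0.456
```

Emit:
{"op": "arm_command", "data": {"motion": [[36, -1, 31, 30, 0, 0, 0], [36, 0, 32, 29, -0.1, 0, 0], [36, -1, 31, 30, 0, 0, 0], [36, 20, 0, 0, 0, 0, 0], [36, 20, 0, 0, 0, 0, 0]]}}

```text
clock: 28.82
position: [0.5305, -0.1095, 0.2053]
ee_rot: [-0.729, 1.444, 0.728]
force: [-0.0, 0.4, -0.4]
width: 0.458
```

Emit:
{"op": "arm_command", "data": {"motion": [[36, 15, 0, 0, 0, 0, 0], [36, 3, 0, 0, 0, 0, 0], [36, 0, 0, 0, 0, 0, 0], [36, 0, 0, 0, 0, 0, 0]]}}

```text
clock: 29.32
position: [0.5302, -0.1105, 0.1867]
ee_rot: [-0.728, 1.446, 0.726]
force: [0.5, 0.2, -0.6]
width: 0.459
```

Emit:
{"op": "arm_command", "data": {"motion": [[36, 4, 0, 0, 0, 0, 0], [36, 0, 0, 0, 0, 0, 0]]}}

```text
clock: 29.58
position: [0.5298, -0.1102, 0.1819]
ee_rot: [-0.728, 1.447, 0.727]
force: [0.5, -0.2, -0.5]
width: 0.455
```

Emit:
{"op": "arm_command", "data": {"motion": [[36, 1, 0, 0, 0, 0, 0], [36, 0, 0, 0, 0, 0, 0]]}}

```text
clock: 29.82
position: [0.5299, -0.1103, 0.181]
ee_rot: [-0.728, 1.447, 0.727]
force: [-0.5, -0.7, -0.7]
width: 0.459
```

Emit:
{"op": "arm_command", "data": {"motion": [[36, 1, 0, 0, 0, 0, 0], [36, 0, 0, 0, 0, 0, 0]]}}

```text
clock: 30.08
position: [0.5299, -0.1103, 0.1802]
ee_rot: [-0.728, 1.446, 0.727]
force: [0.7, -0.2, 2.2]
width: 0.456
```

Emit:
{"op": "arm_command", "data": {"motion": [[58, 0, 0, 0, 0, 0, 0], [58, 0, 0, 0, 0, 0, 0], [58, -20, 0, 0, 0, 0, 0], [58, -29, 0, 0, 0, 0, 0], [84, 0, 0, 0, 9, 0, 0]]}}

```text
clock: 30.7
position: [0.5306, -0.1107, 0.231]
ee_rot: [-0.605, 1.483, 0.602]
force: [-0.3, 0.2, -0.5]
width: 0.695
```

Emit:
{"op": "arm_command", "data": {"motion": [[84, 0, 0, 0, 10, 0, 0], [84, 0, 0, 0, 10, 0, 0], [84, 0, 0, 0, 10, 0, 0], [84, 0, 0, 0, 10, 0, 0], [84, 0, 0, 0, 10, 0, 0]]}}

```text
clock: 31.32
position: [0.5299, -0.1101, 0.2291]
ee_rot: [0.08, 1.57, -0.081]
force: [-0.3, 0.2, -0.3]
width: 0.914
```

Emit:
{"op": "arm_command", "data": {"motion": [[84, 0, 0, 0, 10, 0, 0], [84, 0, 0, 0, 10, 0, 0], [84, 0, 0, 0, 11, 0, 0], [84, 0, 0, 0, 0, 0, 0], [84, 0, 0, 0, 0, 0, 0]]}}

```text
clock: 31.95
position: [0.5299, -0.1102, 0.229]
ee_rot: [0.492, 1.515, -0.494]
force: [-1.0, 0.2, 0.2]
width: 0.914
```

```bash
python3 - <<'E'
from p import *
ps=pose();w=get_image("wrist");C=wcloud(w,ps);print(ps[0],math.degrees(math.atan2(ps[1][1,2],ps[1][0,2])))
m=(np.linalg.norm(C[...,:2]-[.53,-.1105],axis=-1)<.06)&(C[...,2]>.017)&(C[...,2]<.03)
print(m.sum(),cv2.minAreaRect((C[m][:,:2]*1e3).astype(np.float32)),np.median(C[m][:,2]))
E
```

```text
[ 0.52992954 -0.11017495  0.22900343] -36.08520753218892
5529 ((529.9415283203125, -109.933349609375), (42.38658142089844, 60.4663200378418), 53.17683792114258) 0.02385999417054649
```

Emit:
{"op": "arm_command", "data": {"motion": [[84, 20, 0, 0, 0.7, 0, 0], [84, 20, 0, 0, 0, 0, 0], [84, 5, 0, 0, 0, 0, 0], [84, 0, 0, 0, 0, 0, 0]]}}

```text
clock: 32.5
position: [0.5299, -0.1105, 0.1843]
ee_rot: [0.505, 1.512, -0.506]
force: [0.9, -0.7, 0.7]
width: 0.911
```

Emit:
{"op": "arm_command", "data": {"motion": [[54, 0, 0, 0, 0, 0, 0], [54, 0, 0, 0, 0, 0, 0], [54, 0, 0, 0, 0, 0, 0], [54, 0, 0, 0, 0, 0, 0], [54, 0, 0, 0, 0, 0, 0]]}}

```text
clock: 33.12
position: [0.53, -0.1103, 0.1844]
ee_rot: [0.505, 1.511, -0.506]
force: [-0.7, 0.7, 5.8]
width: 0.653
```

Emit:
{"op": "arm_command", "data": {"motion": [[54, -20, 0, 0, 0, 0, 0], [54, -40, 0, 0, 0, 0, 0], [54, -50, 0, 0, 0, 0, 0], [54, -20, 0, 0, 0, 0, 0], [54, 0, 0, 0, 0, 0, 0]]}}

```text
clock: 33.75
position: [0.5303, -0.11, 0.3146]
ee_rot: [0.505, 1.51, -0.505]
force: [-0.6, 0.6, -1.2]
width: 0.653
```

```bash
python3 - <<'E'
from p import *
M=lane(1,math.radians(-4.45));L=np.array([.5629,.1556,.0129]);g=lambda c,h:L+c*M[:,2]-h*M[:,0]
plan([(54,g(-.064,.075),M)],vmax=38)
E
```

```text
leg 8
  [[54,7,30,-16,-4,2.2,-0.6],[54,8,31,-13,-4.1,2.2,-0.7],[54,8,31,-10,-4,2.2,-0.6],[54,8,33,-8,-4,2.2,-0.7],[54,7,33,-6,-4.1,2.2,-0.6]]
  [[54,8,33,-3,-4,2.2,-0.6],[54,7,34,0,-4,2.2,-0.7],[54,6,33,3,-4.1,2.2,-0.6]]
```

Emit:
{"op": "arm_command", "data": {"motion": [[54, 7, 30, -16, -4, 2.2, -0.6], [54, 8, 31, -13, -4.1, 2.2, -0.7], [54, 8, 31, -10, -4, 2.2, -0.6], [54, 8, 33, -8, -4, 2.2, -0.7], [54, 7, 33, -6, -4.1, 2.2, -0.6]]}}

```text
clock: 34.38
position: [0.5577, 0.058, 0.2762]
ee_rot: [0.237, 1.762, -0.225]
force: [0.4, -0.2, -0.9]
width: 0.652
```

Emit:
{"op": "arm_command", "data": {"motion": [[54, 8, 33, -3, -4, 2.2, -0.6], [54, 7, 34, 0, -4, 2.2, -0.7], [54, 6, 33, 3, -4.1, 2.2, -0.6], [54, 0, 0, 0, 0, 0, 0], [54, 0, 0, 0, 0, 0, 0]]}}

```text
clock: 35.0
position: [0.5744, 0.154, 0.2545]
ee_rot: [0.073, 1.886, -0.054]
force: [-0.1, -0.4, -1.2]
width: 0.649
```

Emit:
{"op": "arm_command", "data": {"motion": [[54, 0, 0, 0, 0, 0, 0], [54, 0, 0, 0, 0, 0, 0], [54, 0, 0, 0, 0, 0, 0], [54, 0, 0, 0, 0, 0, 0], [54, 0, 0, 0, 0, 0, 0]]}}

```text
clock: 35.62
position: [0.5744, 0.154, 0.2548]
ee_rot: [0.074, 1.886, -0.053]
force: [-0.0, 1.1, 0.0]
width: 0.651
```

```bash
python3 st.py m;  python3 - <<'E'
from p import *
ps=pose();w=get_image("wrist");np.savez("w8.npz",p=ps[0],M=ps[1],**w)
E
sed 's/w4/w8/' wall.py > wall8.py; python3 wall8.py 2>/dev/null | head -4; python3 tt.py w8
```

```text
grasp in lane mm [-64.1  -0.7  74.6] rot err [-0.02 -0.13 -0.01] [-0.   1.1  0. ] 35.625
small/med wall top lo/hi, floor below-edge/above-edge: [-26.9 -22.3 -34.4 -22.4]
 slope deg 4.093055486259437 mid at -60: -21.820087951282048
outer wall top lo/hi, floor below-edge/above-edge: [15.  22.4 13.7 22.6]
 slope deg -2.0775853220438796 mid at -60: 17.696405860326408
5617 x pct [0.1592 0.1597 0.1606 0.1653]
top x 0.16046799562960057 y [-0.0041  0.009   0.0204] z [-0.02642911  0.02649191]
-0.02 872 [-0.0043  0.0203]
-0.01 888 [-0.0041  0.0203]
0 911 [-0.0039  0.0205]
0.01 914 [-0.0039  0.0205]
0.02 891 [-0.0042  0.0204]
```

Lateral error is 0.7 mm against 2.5 mm of slack. I'll correct it and descend in steps.

Emit:
{"op": "arm_command", "data": {"motion": [[54, 10, 0.8, 0, 0, 0, 0], [54, 10, 0, 0, 0, 0, 0], [54, 5, 0, 0, 0, 0, 0], [54, 0, 0, 0, 0, 0, 0], [54, 0, 0, 0, 0, 0, 0]]}}

```text
clock: 36.3
position: [0.5669, 0.1553, 0.2311]
ee_rot: [0.074, 1.886, -0.053]
force: [-0.5, -0.9, -1.1]
width: 0.65
```

Emit:
{"op": "arm_command", "data": {"motion": [[54, 7, 0, 0, 0, 0, 0], [54, 6, 0, 0, 0, 0, 0], [54, 0, 0, 0, 0, 0, 0], [54, 0, 0, 0, 0, 0, 0]]}}

```text
clock: 36.8
position: [0.5627, 0.1557, 0.2186]
ee_rot: [0.074, 1.886, -0.053]
force: [0.6, -0.2, -1.1]
width: 0.655
```

```bash
python3 st.py m
```

```text
grasp in lane mm [-64.1   0.1  36.6] rot err [-0.02 -0.13 -0.  ] [ 0.6 -0.2 -1.1] 36.8
```

Emit:
{"op": "arm_command", "data": {"motion": [[54, 5, 0, 0, 0, 0, 0], [54, 4, 0, 0, 0, 0, 0], [54, 0, 0, 0, 0, 0, 0], [54, 0, 0, 0, 0, 0, 0]]}}

```text
clock: 37.3
position: [0.5599, 0.156, 0.2101]
ee_rot: [0.073, 1.886, -0.053]
force: [1.1, 0.6, -0.8]
width: 0.656
```

Emit:
{"op": "arm_command", "data": {"motion": [[54, 1.5, 0, 0, 0, 0, 0], [54, 0, 0, 0, 0, 0, 0], [54, 0, 0, 0, 0, 0, 0]]}}

```text
clock: 37.67
position: [0.5595, 0.156, 0.2087]
ee_rot: [0.074, 1.886, -0.053]
force: [0.8, -0.3, -1.3]
width: 0.65
```

Emit:
{"op": "arm_command", "data": {"motion": [[54, 0.7, 0, 0, 0, 0, 0], [54, 0, 0, 0, 0, 0, 0], [54, 0, 0, 0, 0, 0, 0]]}}

```text
clock: 38.05
position: [0.5593, 0.156, 0.208]
ee_rot: [0.074, 1.886, -0.053]
force: [0.0, -0.6, 0.5]
width: 0.649
```

```bash
python3 st.py m
```

```text
grasp in lane mm [-64.1   0.2  25.4] rot err [-0.01 -0.12 -0.01] [ 0.  -0.6  0.5] 38.05
```

Emit:
{"op": "arm_command", "data": {"motion": [[54, 0.5, 0, 0, 0, 0, 0], [54, 0, 0, 0, 0, 0, 0], [54, 0, 0, 0, 0, 0, 0]]}}

```text
clock: 38.42
position: [0.5592, 0.156, 0.2079]
ee_rot: [0.074, 1.886, -0.053]
force: [-0.9, 0.8, 4.9]
width: 0.649
```

Emit:
{"op": "arm_command", "data": {"motion": [[74, 0, 0, 0, 0, 0, 0], [74, 0, 0, 0, 0, 0, 0], [74, 0, 0, 0, 0, 0, 0], [74, -10, 0, 0, 0, 0, 0], [74, -18, 0, 0, 0, 0, 0]]}}

```text
clock: 39.05
position: [0.5679, 0.1553, 0.2348]
ee_rot: [0.073, 1.887, -0.054]
force: [-0.4, -0.2, 0.3]
width: 0.806
```

Emit:
{"op": "arm_command", "data": {"motion": [[74, -18, 0, 0, 0, 0, 0], [0, 0, 0, -20, 0, 0, 0], [0, 0, 0, -24, 0, 0, 0], [0, 0, 0, -12, 0, 0, 0], [0, 0, 0, 0, 0, 0, 0]]}}

```text
clock: 39.67
position: [0.5203, 0.1593, 0.2694]
ee_rot: [0.074, 1.885, -0.052]
force: [0.7, 0.5, 0.1]
width: 0.423
```

Emit:
{"op": "arm_command", "data": {"motion": [[0, 0, 0, 0, 0, 0, 0], [0, 0, 0, 0, 0, 0, 0], [0, 0, 0, 0, 0, 0, 0], [0, 0, 0, 0, 0, 0, 0]]}}

```text
clock: 40.17
position: [0.5204, 0.1589, 0.2685]
ee_rot: [0.074, 1.886, -0.054]
force: [0.2, -0.7, 0.5]
width: 0.017
```

```bash
python3 st.py m; python3 look.py
```

```text
grasp in lane mm [-119.9    0.    70.9] rot err [-0.03 -0.13  0.  ] [ 0.2 -0.7  0.5] 40.175
scene s 42 [-63.5 -33.6  -5.3] 0.023512037499138615
scene m 56 [-97.1 -70.6 -39.7] 0.02350275035559104
scene l 56 [-63.7 -38.5  -4.3] 0.02332445330970901
side s 49 [-65.9 -42.   -5.3] 0.024907465093516785
side m 42 [-98.6 -81.2 -50. ] 0.024212813905706516
side l 47 [-65.9 -42.8  -5.4] 0.02422428584048818
```

The medium tin sits flat in its lane, spanning about -97 to -36 mm. Now push it.

Emit:
{"op": "arm_command", "data": {"motion": [[0, 16, 0, 0, 0, 0, 0], [0, 16, 0, 0, 0, 0, 0], [0, 12, 0, 0, 0, 0, 0], [0, 2, 0, 0, 0, 0, 0], [0, 0, 0, 0, 0, 0, 0]]}}

```text
clock: 40.9
position: [0.5061, 0.1601, 0.2249]
ee_rot: [0.073, 1.886, -0.053]
force: [0.2, -0.0, -0.8]
width: 0.003
```

Emit:
{"op": "arm_command", "data": {"motion": [[0, 0, 0, 6, 0, 0, 0], [0, 0, 0, 6, 0, 0, 0], [0, 0, 0, 6, 0, 0, 0], [0, 0, 0, 6, 0, 0, 0]]}}

```text
clock: 41.4
position: [0.5293, 0.1583, 0.2173]
ee_rot: [0.074, 1.886, -0.053]
force: [0.4, -0.6, -0.2]
width: 0.002
```

Emit:
{"op": "arm_command", "data": {"motion": [[0, 0, 0, 5, 0, 0, 0], [0, 0, 0, 4, 0, 0, 0], [0, 0, 0, 4, 0, 0, 0], [0, 0, 0, 0, 0, 0, 0], [0, 0, 0, 0, 0, 0, 0]]}}

```text
clock: 42.02
position: [0.541, 0.1574, 0.2134]
ee_rot: [0.074, 1.886, -0.053]
force: [-0.0, 0.4, -0.2]
width: 0.008
```

```bash
python3 st.py m
```

```text
grasp in lane mm [-83.3   0.1  24.9] rot err [-0.01 -0.13 -0.01] [-0.   0.4 -0.2] 42.025
```

Emit:
{"op": "arm_command", "data": {"motion": [[0, 0, 0, 2, 0, 0, 0], [0, 0, 0, 2, 0, 0, 0], [0, 0, 0, 0, 0, 0, 0]]}}

```text
clock: 42.4
position: [0.545, 0.1571, 0.2121]
ee_rot: [0.073, 1.886, -0.053]
force: [-0.8, -0.7, -0.0]
width: 0.006
```

Emit:
{"op": "arm_command", "data": {"motion": [[0, 0, 0, 1, 0, 0, 0], [0, 0, 0, 0, 0, 0, 0]]}}

```text
clock: 42.65
position: [0.5459, 0.157, 0.2119]
ee_rot: [0.074, 1.886, -0.053]
force: [-0.2, -0.0, 0.7]
width: 0.008
```

Emit:
{"op": "arm_command", "data": {"motion": [[0, 0, 0, 0.6, 0, 0, 0], [0, 0, 0, 0, 0, 0, 0]]}}

```text
clock: 42.9
position: [0.5462, 0.157, 0.2117]
ee_rot: [0.074, 1.887, -0.053]
force: [-1.1, 0.2, 0.7]
width: 0.005
```

```bash
python3 st.py m
```

```text
grasp in lane mm [-77.8   0.1  24.9] rot err [-0.01 -0.16 -0.01] [-1.1  0.2  0.7] 42.9
```

Emit:
{"op": "arm_command", "data": {"motion": [[0, 0, 0, 0.7, 0, 0, 0], [0, 0, 0, 0, 0, 0, 0]]}}

```text
clock: 43.15
position: [0.5465, 0.157, 0.2116]
ee_rot: [0.074, 1.888, -0.053]
force: [-4.7, 0.3, 4.9]
width: 0.006
```

Emit:
{"op": "arm_command", "data": {"motion": [[0, 0, 0, 0.7, 0, 0, 0], [0, 0, 0, 0, 0, 0, 0]]}}

```text
clock: 43.4
position: [0.5467, 0.1569, 0.2115]
ee_rot: [0.074, 1.889, -0.053]
force: [-6.5, 1.1, 8.4]
width: 0.006
```

The medium tin is on its stop, with the same force signature. I'll back off, lift and check.

Emit:
{"op": "arm_command", "data": {"motion": [[0, 0, 0, -4, 0, 0, 0], [0, 0, 0, -6, 0, 0, 0], [0, -20, 0, 0, 0, 0, 0], [0, -40, 0, 0, 0, 0, 0], [0, -50, 0, 0, 0, 0, 0]]}}

```text
clock: 44.02
position: [0.5728, 0.1549, 0.3209]
ee_rot: [0.073, 1.886, -0.054]
force: [1.2, 0.5, 0.1]
width: 0.005
```

Emit:
{"op": "arm_command", "data": {"motion": [[0, -50, -30, 0, 0, 0, 0], [0, 0, -40, 0, 0, 0, 0], [0, 0, -40, 0, 0, 0, 0], [0, 0, 0, 0, 0, 0, 0], [0, 0, 0, 0, 0, 0, 0]]}}

```text
clock: 44.65
position: [0.5796, 0.0443, 0.3673]
ee_rot: [0.074, 1.885, -0.053]
force: [0.0, 1.1, 0.0]
width: 0.002
```

```bash
python3 look.py; python3 - <<'E'
from p import *
w=get_image("wrist");im=get_image("scene")
a=cv2.resize(w["frame"][0:250,130:550],(756,450),interpolation=2)
cv2.imwrite("pics/end.png",a[:,:,::-1])
o=np.load("scene0.npz")["frame"].astype(int);d=np.abs(im["frame"].astype(int)-o).max(-1)>60
n,l,s,c=cv2.connectedComponentsWithStats(d.astype(np.uint8))
print([(c[i].round().tolist(),int(s[i,4])) for i in range(1,n) if s[i,4]>25])
for n in ["ring_clamp","beeswax","bead_jar_amber","bead_jar_blue","side_cutters","chasing_hammer"]:
    for q in pinpoint("scene",n)[:1]: print(n,np.round(q["point"],3))
E
```

```text
scene s 48 [-62.5 -35.2  -6.1] 0.02351116643488456
scene m 49 [-63.6 -40.   -5.5] 0.023291701759697185
scene l 55 [-63.3 -40.3  -9.3] 0.02359332333828921
side s 44 [-63.8 -40.3  -6.2] 0.024443218924507546
side m 43 [-65.8 -41.6  -7.6] 0.024548497300708867
side l 43 [-63.8 -42.3  -5.7] 0.024229905718571674
[([71.0, 76.0], 946), ([144.0, 70.0], 450), ([214.0, 14.0], 751), ([309.0, 33.0], 463), ([309.0, 58.0], 29), ([286.0, 104.0], 107), ([260.0, 124.0], 103), ([291.0, 127.0], 194), ([150.0, 137.0], 41), ([289.0, 135.0], 99), ([81.0, 150.0], 471), ([278.0, 151.0], 77), ([146.0, 165.0], 35), ([251.0, 176.0], 53), ([259.0, 182.0], 83), ([145.0, 202.0], 262), ([295.0, 194.0], 60), ([273.0, 191.0], 43), ([249.0, 198.0], 30), ([187.0, 234.0], 324), ([379.0, 243.0], 144), ([178.0, 269.0], 325), ([388.0, 261.0], 127)]
ring_clamp [ 0.35  -0.066 -0.003]
beeswax [ 0.654 -0.079 -0.   ]
bead_jar_amber [ 0.719 -0.245  0.001]
bead_jar_blue [0.654 0.358 0.002]
side_cutters [ 0.68  -0.362  0.004]
chasing_hammer [ 0.724  0.07  -0.001]
```

View pics/end.png

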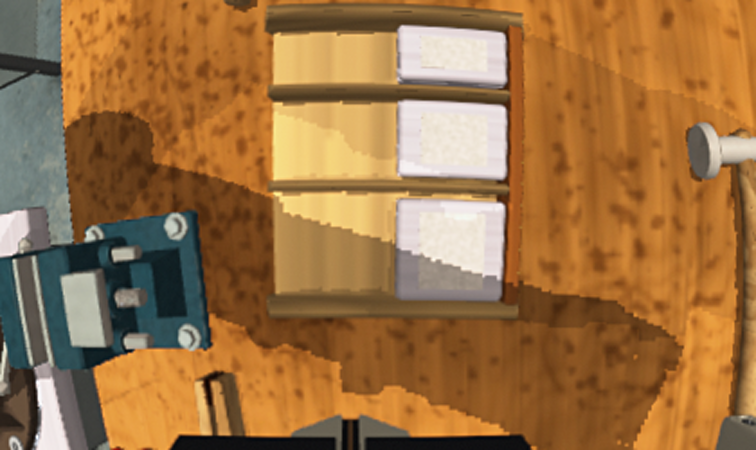

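All three tins are lid up, side by side against the stop: small at (452,55), medium at (452,138), large at (450,248). The bystanders haven't moved, so I'm handing in.

```bash
python3 -c "
from cell import arm
print(arm.sign_off())"
```

```text
the job is handed in; nothing more can be done
None
```

The small and medium tins are both home, lid up and lengthwise in their own lanes against the back stop, beside the large tin. I handed the job in at about 45 s of the 72 s allowed.

**What I did:** I took the small tin first, then the medium. Each one went through the same steps:
- I lifted it from the tray by its long sides and set it down on clear bench.
- I re-gripped it by its ends, tilted it 18° and lowered it into its lane until I felt light contact (4.5–5 N).
- I slid it down with closed fingers until the force rose at the stop (up to about 10 N in total).

**Last checks:**
- **Position:** the upper ends of all three tins line up to within about 2 mm in both fixed cameras. Their tops sit about 24 mm over the lane floor, and the final wrist picture agrees.
- **Bystanders:** the six I re-measured were within about 4 mm of where they started, which is within the measuring error. I did not re-measure the bead tube, because its first detection was a false one on the rack. The blue and yellow look-alike tins were not re-measured either, but I never reached for them.
- **Disagreements along the way:** the lane positions from the trained networks were 3–4 mm off the walls I measured, so I used the measured walls. The arm also swung about 2–3 mm after quick moves, so I waited for it to settle before lowering each tin into its lane.

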